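Weigh out a bucket of bulbs and log it

ROBOT

A 7-joint arm with a two-finger parallel gripper is mounted at the origin on the work surface. World frame = base frame: x ahead of the robot, y to its left, z up, the work surface at z = 0. Lengths are in m, angles in degrees, forces in N, time in s.
With the tool pointing down it reaches from about 0.35 to 0.9 m from the base axis. Payload 7.2 kg.
Tool frame: the origin (TCP) lies at the very end of the fingers, on their centre line; the grasp point (between the pads) lies 19 mm behind it; z points along the fingers, y is the line along which they close (so a half turn about z gives the same grasp; the last joint's range is limited). The gripper opens to 88 mm and grips with 3 to 60 N. Pads are 20 mm wide; open, the fingers measure 115 mm over their backs; the gripper's body (75 mm by 178 mm) begins 61 mm behind the grasp point.
Start: joints at [-79.366, 23.554, -0.728, 91.456, 0.321, 64.991, -4.71], TCP at [0.157, 0.605, 0.223] pointing down, gripper open.
Joint ranges: [-169.25, 169.25], [-16.82, 113.86], [-84.01, 82.57], [7.8, 145.47], [-59.2, 239.2], [7.22, 106.19], [-163.78, 163.78]. Speed limits (degrees/s): [136.94, 136.94, 172.46, 172.46, 180, 180, 180].

INTERFACE

Orientations are given as a 3x3 rotation matrix whose columns are the frame's x, y, z axes.
In Python, from cell import monitor, optics, order gives the robot as it stands. The module is installed in compiled form; this text tells all that it offers.
- The arm moves only by the tool send_rows, never from a script. Its argument "steps" is a list that holds one entry, the list of rows, each a list of 4 numbers: the shift along the tool's x, y, z in m, then the turn about the tool's z in rad. A call has 1 to 20 rows; each row is the pose to reach, as a shift and turn from the pose commanded when the call began, along the tool's axes at that moment; what a row does not reach only later rows make up. A row lasts 1/8 s, in which the tool goes at most 62.5 mm and 10.7 degrees, less where a joint would pass 70% of its speed; a pose out of reach is approached as far as the arm can. A call with a gripper value outside its range is refused whole. "fingers" is the gripper's target within -1 to 1 (fully open at 1, half-way at 0, shut at -1), set as the call begins (left out, the last holds). The fingers move at their own pace and stop on an object; "squeeze" is the grip in N (left out, the last holds). Time passes only in rows, so rows that repeat a pose let the fingers close. It gives the time, the measured TCP pose, the force, the opening and the grip force at its end, in the units of the state.
- monitor.state(): the state, without advancing time (a new reading comes with each control period).
- optics.capture(name): name is "scene" or "top" or "wrist"; returns the picture (384x512x3 uint8, red, green, blue); there is no depth.
- optics.camera_params(name): a dict with "fovy" (degrees; the focal length in pixels is half the picture's height over the tangent of half this angle, whatever the lens; pixels are square), "cx", "cy" (the principal point, pixels), "view" (4x4, takes a point from world to camera coordinates). Camera axes: x right, y down, z forward; pixel columns grow to the right and rows downward; lengths in m; the calibration is good to about 2 mm. A picture is of the moment at which its call begins: read the wrist's pose just before it. camera_params takes no time and is no camera call; for the wrist camera it gives the pose at the moment of the call.
- order.hand_in(): hands the job in; it is judged then, once.
The state is a dict: "time_s": time; "q": joint angles; "joint_velocities": joint speeds; "effort": joint torques, N m; "ee_pos": TCP position; "tool_rot": TCP orientation; "wrist_force": force on the tool from outside, world axes, zero at the start; "ft_torque": the same for the moment, N m; "opening": opening from 0.0 (shut) to 1.0 (fully open); "finger_force": force on a finger pad.
Only numpy, scipy, OpenCV 4.12 (cv2) and the standard library are available. Lean on these libraries where they do the work, as an engineer would, in place of code of your own. Each camera call takes 0.05 s, during which the arm holds its last target. There are 200 camera calls.

TASK

Make up a bulb order on the scale: lay the widger that was left on the pan in the tool tray, then stand the labelled top bucket of the stack in the middle of the pan so that no edge of it overhangs, its card label turned squarely to the code reader. Press the round tare key while the bucket is still empty, put every bulb from the paper sheet into the bucket, and when they are all in, with the bucket still centred and its label to the reader, press the long log key. Leave the spare bucket standing and do not shift the saucer, the small pot or the twine spool.

Things in the scene. Friction and masses are not known exactly. Their poses are not given: they have to be found in the camera images.
- scale: Bench scale, fixed, grey plastic, 160 mm wide, its cover 28 mm high, reaching 170 mm from the pan's axis on the -x side (where the two keys lie) and 85 mm on the +x side. Origin on the bench directly under the centre of the pan. Its x axis points from the pan to the code reader (away from the robot at yaw 0), y to the left of that, z up.
- reader (a point): Middle of the window of the code reader, a black block 62 mm wide on a short post behind the pan. The window is 115 mm from the pan's axis along the scale's +x, 80 mm above the bench, and looks back at the pan; the block's top is 105 mm above the bench, its back 156 mm from the pan's axis.
- pan (a point): Centre of the top face of the round steel pan, 140 mm in diameter, 40 mm above the bench; axes as scale. The pan is firm (it does not give).
- tare (a joint): Travel of the round tare key in m: 0 up, 0.005 fully down; pressed from 0.0035. Sprung, about 4.2 N fully down.
- tare_top (a point): Middle of the top of the round tare key, 20 mm in diameter, the left one (scale +y); 40 mm above the bench, standing 12 mm above the cover.
- log (a joint): Travel of the long log key in m: 0 up, 0.005 fully down; pressed from 0.0035. Sprung, about 4.2 N fully down.
- log_top (a point): Middle of the top of the long log key, 18 mm along the scale's x by 40 mm along y, the right one (scale -y); 40 mm above the bench.
- bucket: The labelled aluminium bucket, 160 g, nested at the start in the spare bucket (its underside 28 mm above the bench). 80 mm high, 72 mm across its foot, widening to an upright rim band 119 mm across outside, 103 mm inside, 8 mm thick and 14 mm tall (the top 14 mm), which is what to pinch. Its floor is raised: inside depth 52 mm, inner floor about 79 mm across. Origin at the centre of the underside, z up, x axis towards the card label.
- bucket_label (a point): Middle of the brown card label with a printed black code on the bucket's +x side; the card folds over the rim, so it shows from above as a brown patch about 45 mm long on the rim.
- spare_bucket: The lower bucket of the stack, the same but without a label; it loosely holds the upper one (3 to 4 mm of play). It stays. Origin at the centre of its underside.
- widger: Widger 190 mm long, 60 g, lying across the scale pan at the start: wooden handle 16 mm wide and 14 mm high, steel blade. x axis from handle to blade tip; origin on its underside, 5 mm to the handle side of where handle and blade meet.
- widger_grip (a point): Point on the handle near the centre of mass, 12 mm from the widger's origin towards the handle's end, where to pinch across the handle; 7 mm above its underside.
- widger_tip (a point): Blade tip, 95 mm along x from the widger's origin.
- widger_butt (a point): End of the handle, 90 mm along -x from the widger's origin.
- tool_tray: Shallow dark steel tool tray, fixed, 130 mm (its x) by 230 mm (its y), 18 mm high, walls and floor 3 mm. Origin at the centre of its underside. The widger fits lying along the tray's y, either way round.
- sheet: Paper sheet 140 x 200 mm, 2 mm thick, fixed to the bench, on which the bulbs stand at the start. Origin at the centre of its underside.
- bulb1: Brown gladiolus bulb (corm): squat, round, with a flat underside 28 mm across and a short pointed tip; 36 mm across (widest from 7 to 15 mm above its underside), 28 mm tall, about 35 g; 3 to 5 bulbs are present. Origin at the centre of the underside, z towards its tip; grip it 11 mm along z from the origin, where it is widest.
- bulb2: Brown gladiolus bulb (corm): squat, round, with a flat underside 28 mm across and a short pointed tip; 36 mm across (widest from 7 to 15 mm above its underside), 28 mm tall, about 35 g; 3 to 5 bulbs are present. Origin at the centre of the underside, z towards its tip; grip it 11 mm along z from the origin, where it is widest.
- bulb3: Brown gladiolus bulb (corm): squat, round, with a flat underside 28 mm across and a short pointed tip; 36 mm across (widest from 7 to 15 mm above its underside), 28 mm tall, about 35 g; 3 to 5 bulbs are present. Origin at the centre of the underside, z towards its tip; grip it 11 mm along z from the origin, where it is widest.
- bulb4: Brown gladiolus bulb (corm): squat, round, with a flat underside 28 mm across and a short pointed tip; 36 mm across (widest from 7 to 15 mm above its underside), 28 mm tall, about 35 g; 3 to 5 bulbs are present. Origin at the centre of the underside, z towards its tip; grip it 11 mm along z from the origin, where it is widest.
- bulb5: Brown gladiolus bulb (corm): squat, round, with a flat underside 28 mm across and a short pointed tip; 36 mm across (widest from 7 to 15 mm above its underside), 28 mm tall, about 35 g; 3 to 5 bulbs are present. Origin at the centre of the underside, z towards its tip; grip it 11 mm along z from the origin, where it is widest.
- saucer: Chipped terracotta saucer 120 mm across, 22 mm high; leave it. Origin at the centre of its underside.
- pot: Small terracotta pot 80 mm across, 66 mm high; leave it.
- spool: Wooden twine spool 56 mm across, 60 mm high; leave it.
There are look-alikes about, which are no part of the job. What is shaped like the bucket but red is not meant.

How it is judged (in metres and radians):
On the way, in this order (a step that is already met when the one before it is completed fails the run):
1. the empty bucket stands centred on the pan, no edge over, label to the reader, let go (horizontal distance between bucket and pan below 0.0105 m and z of bucket in the frame of pan between -0.004 and 0.004 m and angle between bucket's own z axis and vertical below 0.06 rad and angle between the x axis of bucket and the x axis of scale, either way round below 0.3 rad and x of bucket_label in the frame of pan above 0.02 m and contact force between the fingers and bucket below 0.05 N and linear speed of bucket below 0.03 m/s and horizontal distance between each of bulb1, bulb2, bulb3, bulb4, bulb5 and bucket above 0.06 m), for 0.3 s.
2. the tare key is pressed with the bucket empty and so placed (horizontal distance between bucket and pan below 0.0105 m and z of bucket in the frame of pan between -0.004 and 0.004 m and angle between bucket's own z axis and vertical below 0.06 rad and angle between the x axis of bucket and the x axis of scale, either way round below 0.3 rad and x of bucket_label in the frame of pan above 0.02 m and horizontal distance between each of bulb1, bulb2, bulb3, bulb4, bulb5 and bucket above 0.06 m and value of joint tare above 0.0035 m), for 0.05 s.
3. every bulb is in the bucket, which stands centred with its label to the reader (horizontal distance between bucket and pan below 0.0105 m and z of bucket in the frame of pan between -0.004 and 0.004 m and angle between bucket's own z axis and vertical below 0.06 rad and angle between the x axis of bucket and the x axis of scale, either way round below 0.3 rad and x of bucket_label in the frame of pan above 0.02 m and contact force between the fingers and bucket below 0.05 N and linear speed of bucket below 0.03 m/s and horizontal distance between each of bulb1, bulb2, bulb3, bulb4, bulb5 and bucket below 0.052 m and z of bulb1 in the frame of bucket between 0.02 and 0.075 m and linear speed of each of bulb1, bulb2, bulb3, bulb4, bulb5 below 0.05 m/s and z of bulb2 in the frame of bucket between 0.02 and 0.075 m and z of bulb3 in the frame of bucket between 0.02 and 0.075 m and z of bulb4 in the frame of bucket between 0.02 and 0.075 m and z of bulb5 in the frame of bucket between 0.02 and 0.075 m), for 0.3 s.
4. the log key is pressed with the full bucket so placed (horizontal distance between bucket and pan below 0.0105 m and z of bucket in the frame of pan between -0.004 and 0.004 m and angle between bucket's own z axis and vertical below 0.06 rad and angle between the x axis of bucket and the x axis of scale, either way round below 0.3 rad and x of bucket_label in the frame of pan above 0.02 m and horizontal distance between each of bulb1, bulb2, bulb3, bulb4, bulb5 and bucket below 0.052 m and z of bulb1 in the frame of bucket between 0.02 and 0.075 m and linear speed of each of bulb1, bulb2, bulb3, bulb4, bulb5 below 0.05 m/s and z of bulb2 in the frame of bucket between 0.02 and 0.075 m and z of bulb3 in the frame of bucket between 0.02 and 0.075 m and z of bulb4 in the frame of bucket between 0.02 and 0.075 m and z of bulb5 in the frame of bucket between 0.02 and 0.075 m and value of joint log above 0.0035 m), for 0.05 s.
At the end, for the whole second after the job is handed in: Bucket upright on the pan, its axis within 10.5 mm of the pan's centre (no overhang), label within 0.3 rad of facing the reader; every bulb present inside it, not above the rim; the whole widger in the tool tray; the spare bucket upright; nothing held or moving (all of step 3 and height (world z) of each of widger_grip, widger_tip, widger_butt below 0.03 m and x of widger_tip in the frame of tool_tray between -0.065 and 0.065 m and y of widger_tip in the frame of tool_tray between -0.115 and 0.115 m and x of widger_butt in the frame of tool_tray between -0.065 and 0.065 m and y of widger_butt in the frame of tool_tray between -0.115 and 0.115 m and linear speed of widger below 0.03 m/s and angle between spare_bucket's own z axis and vertical below 0.15 rad and height (world z) of spare_bucket below 0.01 m); the robot touches nothing.
It fails at once if the saucer is displaced by more than 40 mm (distance of saucer from where it was at the start of the episode above 0.04 m).
It fails at once if the small pot is displaced by more than 40 mm (distance of pot from where it was at the start of the episode above 0.04 m).
It fails at once if the twine spool is displaced by more than 40 mm (distance of spool from where it was at the start of the episode above 0.04 m).
Of bulb1, bulb2, bulb3, bulb4, bulb5 only 3 to 5 are there at a start; the rules pass over those that are not, and their reading is None.
At some moment in a run one of bulb1, bulb2, bulb3, bulb4, bulb5, bucket may be knocked a few centimetres aside while the robot is not near it.
Once in a run the grip may slacken for a moment while it holds something.
It also fails if it takes over 210 s, if anything falls off the work surface, if the arm or the gripper's body presses on something with over 40 N, if the wrist force passes 120 N, or if a joint passes its speed limit or range.

## Working session

There is one attempt and no reset: what is moved stays moved. The work goes in short steps, Python scripts to look and compute and a tool call to move; the robot and the scene stay as the last step left them, time stands still between calls to the robot, and variables do not carry over. Pictures are saved under pics/ and viewed, at most 14 in all, crops included, and the job is handed in when it is done.

Besides the shell and the picture viewer there is one more tool, called after "Call:" as name(argument=value, ...), one argument or row to a line, values as JSON. send_rows: Moves the arm, as the interface text tells. Its arguments: {"type":"object","properties":{"steps":{"type":"array","items":{"type":"array","items":{"type":"array","items":{"type":"number"}}}},"fingers":{"type":"number"},"squeeze":{"type":"number"}},"required":["steps"]}

```bash
mkdir -p pics
cat > h.py <<'E'
import numpy as np, cv2
from cell import monitor, optics, order
def cap(n,f=None):
    P=optics.camera_params(n); im=cv2.cvtColor(optics.capture(n),cv2.COLOR_RGB2BGR)
    if f: cv2.imwrite('pics/'+f,im)
    return im,P
def ray(P,u,v):
    f=192/np.tan(np.radians(P['fovy'])/2); V=np.array(P['view'])
    d=V[:3,:3].T@np.array([(u-P['cx'])/f,(v-P['cy'])/f,1]); return -V[:3,:3].T@V[:3,3],d
def pt(P,u,v,z):
    c,d=ray(P,u,v); return c+d*(z-c[2])/d[2]
def px(P,p):
    f=192/np.tan(np.radians(P['fovy'])/2); V=np.array(P['view']); q=V[:3,:3]@np.array(p)+V[:3,3]
    return P['cx']+f*q[0]/q[2],P['cy']+f*q[1]/q[2]
def rel(target):  # world target -> tool shift
    s=monitor.state(); R=np.array(s['tool_rot']); return R.T@(np.array(target)-np.array(s['ee_pos']))
E
python3 - <<'E'
from h import *
s=monitor.state(); print(s)
a,P=cap('scene','s0.png'); print(P)
b,Q=cap('top','t0.png'); print(Q)
c,W=cap('wrist'); print(W)
cv2.imwrite('pics/t0b.png',cv2.resize(b,(800,600)))
E
```

```text
{'time_s': 0.0, 'q': array([-79.36481008,  23.60043766,  -0.72827883,  91.502688  ,
         0.32167885,  64.99041252,  -4.71161818]), 'joint_velocities': array([ 0.0749957 ,  0.07946209,  0.1140879 , -0.05742612,  0.06136365,
        0.06258145,  0.06165169]), 'effort': array([-5.14530930e-04, -5.87940180e+01,  6.41019009e-01, -2.91082120e+01,
       -5.40690380e-02,  1.80300605e-02,  1.23683290e-04]), 'ee_pos': array([0.15685981, 0.60448219, 0.22181424]), 'tool_rot': array([[-9.67959591e-01,  2.51105862e-01, -2.77212318e-04],
       [ 2.51105984e-01,  9.67958321e-01, -1.57260674e-03],
       [-1.26560803e-04, -1.59182945e-03, -9.99998725e-01]]), 'wrist_force': array([0.61506535, 0.980775  , 0.54675001]), 'ft_torque': array([-0.04026208,  0.03342844,  0.02013299]), 'finger_force': 0.0, 'opening': 1.0036052046185269}
{'fovy': 53.97454803470871, 'cx': 254.5499281288215, 'cy': 185.602174506204, 'view': array([[-0.86852882,  0.49557198, -0.00813041,  0.48532389],
       [ 0.30115006,  0.51461842, -0.80279295, -0.11587765],
       [-0.39365763, -0.69969729, -0.59620246,  1.23659542],
       [ 0.        ,  0.        ,  0.        ,  1.        ]])}
{'fovy': 51.418139155634584, 'cx': 252.45348198066594, 'cy': 193.3375076589765, 'view': array([[ 0.02114   , -0.99935932,  0.02887982, -0.02523165],
       [-0.99093475, -0.02477751, -0.13203934,  0.53348516],
       [ 0.13267031, -0.02582671, -0.99082368,  1.15665476],
       [ 0.        ,  0.        ,  0.        ,  1.        ]])}
{'fovy': 59.29933193681937, 'cx': 256.6020277563302, 'cy': 190.0715834553199, 'view': array([[ 2.51367884e-01,  9.67891197e-01, -9.04586366e-04,
        -6.24726112e-01],
       [ 9.39204377e-01, -2.43691656e-01,  2.41887401e-01,
        -2.79574298e-02],
       [ 2.33900246e-01, -6.16523156e-02, -9.70303904e-01,
         3.88982782e-01],
       [ 0.00000000e+00,  0.00000000e+00,  0.00000000e+00,
         1.00000000e+00]])}
```

View pics/t0b.png

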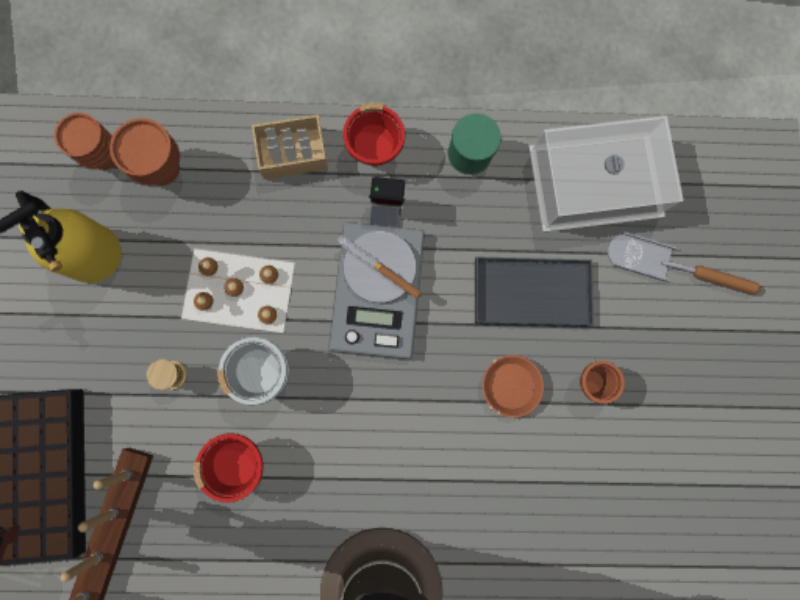

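View pics/s0.png

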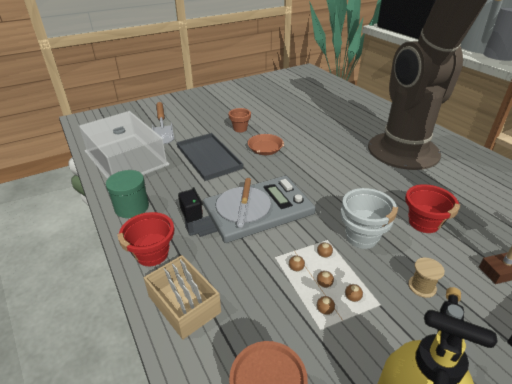

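Top view (800x600 px): candidates are the bucket – grey stack at (254,370), red look-alikes at (375,135) and (229,467). For the widger, the one on the pan is at (379,267) and the trowel at (690,265). For the tray, dark is at (533,292) and the white basin at (607,172). Five bulbs on the sheet: (208,267), (269,274), (233,287), (203,301), (267,315). I choose the grey stack (brown card at its left, (224,378)), the pan widger and the dark tray.

```bash
cat > m.py <<'E'
from h import *
b=cv2.imread('pics/t0.png'); Q=optics.camera_params('top')
hsv=cv2.cvtColor(b,cv2.COLOR_BGR2HSV)
def box(m,x0,y0,x1,y1):
    o=np.zeros_like(m); k=0.64; s=np.s_[int(y0*k):int(y1*k),int(x0*k):int(x1*k)]; o[s]=m[s]; return o
def comps(m,amin):
    m=cv2.morphologyEx(m,cv2.MORPH_OPEN,np.ones((2,2)))
    n,l,st,c=cv2.connectedComponentsWithStats(m); return [(c[i],st[i,4]) for i in range(1,n) if st[i,4]>=amin]
orange=cv2.inRange(hsv,(3,80,30),(20,255,255))
print('bulbs',[(np.round(pt(Q,*c,0.014),3),a) for c,a in comps(box(orange,180,245,295,335),20)])
c=comps(box(orange,370,250,425,300),20); print('handle',[(np.round(pt(Q,*x,0.05),3),a) for x,a in c])
print('label',[(np.round(pt(Q,*x,0.108),3),a) for x,a in comps(box(orange,212,335,250,400),8)])
dark=cv2.inRange(hsv,(0,0,0),(180,255,75)); 
cn=max(cv2.findContours(box(dark,465,250,605,335),cv2.RETR_EXTERNAL,cv2.CHAIN_APPROX_NONE)[0],key=cv2.contourArea)
r=cv2.minAreaRect(cn); print('tray',r,[np.round(pt(Q,*p,0.018),3) for p in cv2.boxPoints(r)])
print('scale corners z.028',[np.round(pt(Q,x*.64,y*.64,0.028),3) for x,y in [(345,224),(423,228),(411,357),(331,351)]])
for n,x,y,z in [('pan',379,267,.04),('tare',352,337,.04),('log',386,341,.04),('reader',387,190,.105),('stack',254,370,.108),('tip',340,238,.041),('butt',418,296,.05),('spool',165,375,.06),('saucer',513,386,.02),('pot',602,382,.066)]: print(n,np.round(pt(Q,x*.64,y*.64,z),3))
w=b[120:270,110:290]; cv2.imwrite('pics/t0c.png',cv2.resize(w,(720,600),interpolation=cv2.INTER_CUBIC))
E
python3 m.py
```

```text
bulbs [(array([0.596, 0.349, 0.014]), np.int32(91)), (array([0.583, 0.231, 0.014]), np.int32(86)), (array([0.557, 0.297, 0.014]), np.int32(91)), (array([0.528, 0.354, 0.014]), np.int32(93)), (array([0.504, 0.23 , 0.014]), np.int32(88))]
handle [(array([ 0.572, -0.02 ,  0.05 ]), np.int32(170))]
label [(array([0.375, 0.284, 0.108]), np.int32(69))]
tray ((342.0202941894531, 187.18800354003906), (89.02218627929688, 43.31146240234375), 1.432096242904663) [array([ 0.496, -0.149,  0.018]), array([ 0.629, -0.152,  0.018]), array([ 0.63 , -0.428,  0.018]), array([ 0.495, -0.421,  0.018])]
scale corners z.028 [array([0.686, 0.087, 0.028]), array([ 0.683, -0.066,  0.028]), array([ 0.43 , -0.047,  0.028]), array([0.438, 0.106, 0.028])]
pan [0.601 0.018 0.04 ]
tare [0.465 0.066 0.04 ]
log [0.459 0.002 0.04 ]
reader [0.733 0.007 0.105]
stack [0.398 0.234 0.108]
tip [0.655 0.095 0.041]
butt [ 0.545 -0.057  0.05 ]
spool [0.386 0.404 0.06 ]
saucer [ 0.38  -0.244  0.02 ]
pot [ 0.39  -0.399  0.066]
```

View pics/t0c.png

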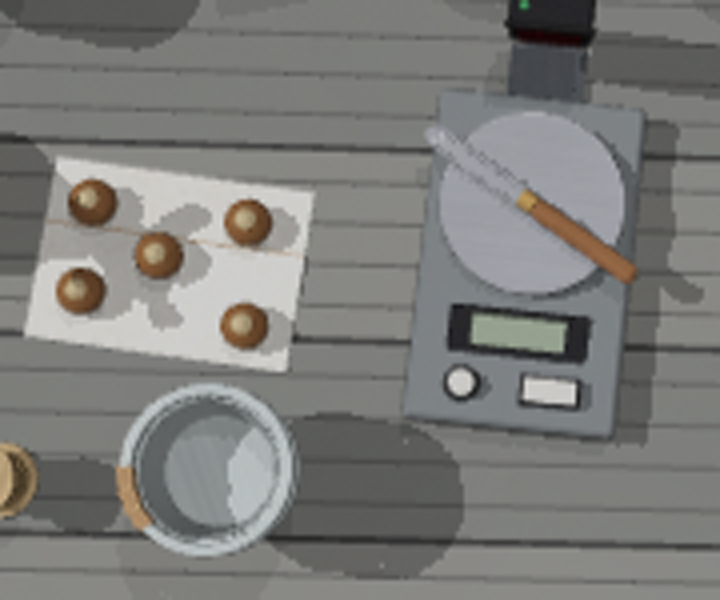

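Run:
```python
from h import *
print(rel([.59,.005,.22]).round(4))
R=np.array(monitor.state()['tool_rot']);W=optics.camera_params('wrist')
V=np.array(W['view']); print('cam in tool',R.T@(-V[:3,:3].T@V[:3,3]-monitor.state()['ee_pos']), R.T@V[2,:3])
```

```text
[-0.5698 -0.4716  0.0026]
cam in tool [ 0.06682551  0.00029564 -0.16170912] [-2.41788939e-01  3.77550057e-04  9.70328793e-01]
```

Call:
send_rows(
  steps=[
    [[-0.03,-0.02,0,0.1],[-0.07,-0.055,0,0.25],[-0.115,-0.092,0,0.4],[-0.16,-0.13,0,0.55],[-0.205,-0.17,0,0.7],[-0.25,-0.205,0,0.85],[-0.295,-0.245,0,1.0],[-0.34,-0.28,0,1.15],[-0.385,-0.32,0,1.3],[-0.43,-0.355,0,1.45],[-0.475,-0.39,0,1.6],[-0.515,-0.425,0,1.75],[-0.55,-0.455,0,1.87],[-0.57,-0.472,0,1.946],[-0.57,-0.472,0,1.946],[-0.57,-0.472,0,1.946]],
  ],
  fingers=0.2,
  squeeze=30,
)

```text
time_s: 2.15
ee_pos: [0.5895, 0.0067, 0.2223]
tool_rot: [[0.586, 0.81, -0.001], [0.81, -0.586, 0.001], [0.0, -0.001, -1.0]]
wrist_force: [-0.4, 0.7, -0.7]
opening: 0.599
finger_force: 0.0
```

Run:
```python
from h import *
s=monitor.state(); print(s['ee_pos'],s['q'],s['opening']); R=s['tool_rot']; print(np.degrees(np.arctan2(R[1,1],R[0,1])))
cap('wrist','w1.png')
W=optics.camera_params('wrist'); print(px(W,[.59,.005,.05]))
```

```text
[0.58951244 0.00670951 0.2222684 ] [-32.89978104  22.75052338  37.19993261  98.4379695  -15.1375036
  63.96817614 -26.99014862] 0.5986933626317116
-35.86890837959482
(np.float64(259.6912694760907), np.float64(174.395244793316))
```

View pics/w1.png

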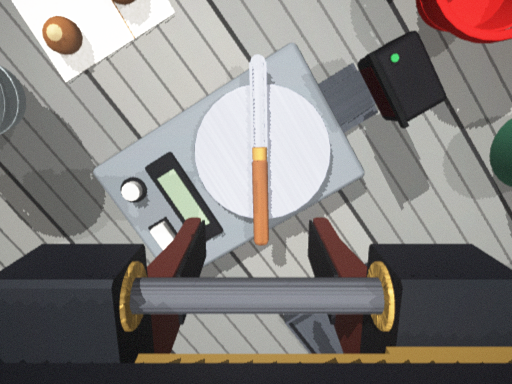

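Wrist view: widger vertical, blade tip (258,57), ferrule (260,153), butt (262,243); pan centred at about (262,150), tare key (132,188), log key (163,235), reader (402,78).

Run:
```python
from h import *
W=optics.camera_params('wrist')
for n,u,v,z in [('tip',258,57,.043),('ferr',260,160,.052),('butt',262,243,.052),('pan',262.5,150,.04),('tare',132,188,.04),('log',163,233,.04)]: print(n,pt(W,u,v,z).round(4))
im=cv2.imread('pics/w1.png').astype(int)
m=((im.min(2)>185)&(abs(im[:,:,0]-im[:,:,2])<40)).astype(np.uint8)*255
n,l,st,c=cv2.connectedComponentsWithStats(m)
for i in range(1,n):
    if st[i,4]>150: print(st[i],c[i])
```

```text
tip [0.6542 0.0969 0.043 ]
ferr [0.599 0.017 0.052]
butt [ 0.5491 -0.056   0.052 ]
pan [0.606  0.0223 0.04  ]
tare [0.4716 0.0701 0.04  ]
log [0.4658 0.0122 0.04  ]
[   11     0   219   124 12719] [132.76719868  47.18751474]
[  167     0   178   218 18094] [256.60423345 121.52603073]
[ 245    0   72   68 1166] [278.15437393  26.99142367]
[287   0  50  62 738] [312.88211382  30.88888889]
[  93   60   64   76 1560] [123.42820513  97.69487179]
[159 170  50  54 854] [181.00468384 195.97775176]
[121 182  18  19 267] [129.8164794  191.29962547]
[330 204  42  57 949] [352.028451   230.57323498]
[150 222  23  28 360] [161.13055556 235.51388889]
[286 232  28  44 519] [300.25433526 249.52023121]
[261 245  45  31 495] [283.2989899  264.29090909]
[243 254  31  22 378] [257.05026455 266.38888889]
```

Call:
send_rows(
  steps=[
    [[0.002,0,0.03,0],[0.002,0,0.07,0],[0.002,0,0.11,0],[0.002,0,0.14,0],[0.002,0,0.16,0],[0.002,0,0.172,0],[0.002,0,0.178,0],[0.002,0,0.178,0],[0.002,0,0.178,0]],
  ],
)

```text
time_s: 3.32
ee_pos: [0.5919, 0.0066, 0.0454]
tool_rot: [[0.588, 0.809, 0.001], [0.809, -0.588, 0.0], [0.001, 0.001, -1.0]]
wrist_force: [-0.3, 0.5, -0.1]
opening: 0.602
finger_force: 0.0
```

Call:
send_rows(
  steps=[
    [[0,0,0,0],[0,0,0,0],[0,0,0,0],[0,0,0,0],[0,0,0,0],[0,0,0,0],[0,0,0,0]],
  ],
  fingers=-1,
  squeeze=30,
)

```text
time_s: 4.2
ee_pos: [0.5914, 0.0066, 0.0447]
tool_rot: [[0.588, 0.809, 0.0], [0.809, -0.588, 0.0], [0.0, 0.0, -1.0]]
wrist_force: [0.2, 0.4, 0.8]
opening: 0.179
finger_force: 29.8
```

Call:
send_rows(
  steps=[
    [[0,0,-0.01,0],[0,0,-0.03,0],[0,0,-0.06,0],[0,0,-0.09,0],[0,0,-0.12,0],[0,0,-0.14,0],[0,0,-0.14,0]],
  ],
)

```text
time_s: 5.08
ee_pos: [0.5925, 0.0064, 0.1873]
tool_rot: [[0.589, 0.808, 0.004], [0.808, -0.589, 0.001], [0.003, 0.003, -1.0]]
wrist_force: [-0.3, -0.2, -1.4]
opening: 0.178
finger_force: 29.8
```

Run:
```python
from h import *
t,P=cap('top','t1.png'); 
cv2.imwrite('pics/t1c.png',cv2.resize(t[110:270,200:400],(750,600),interpolation=cv2.INTER_CUBIC))
```

```text
(no output)
```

View pics/t1c.png

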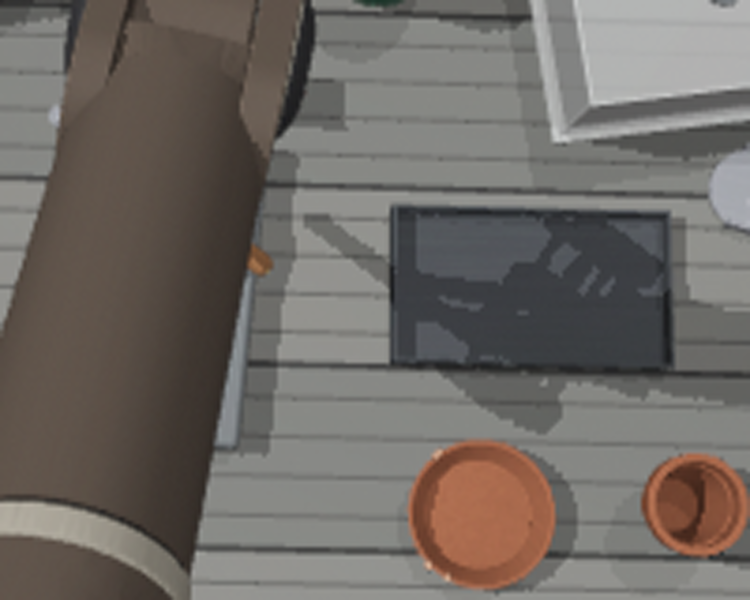

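Top view: tray outline in the crop has corners (392,207), (669,213), (672,370), (391,364); the widger's orange butt shows at (260,262) in the gripper.

Run:
```python
from h import *
Q=optics.camera_params('top')
c=np.array([pt(Q,200+u/3.75,110+v/3.75,.018) for u,v in [(392,207),(669,213),(672,370),(391,364)]]); print(c.round(4))
o=c.mean(0); d=(c[0]-c[1]+c[3]-c[2])[:2]; a=np.degrees(np.arctan2(d[1],d[0])); print(o,a)
u=d/np.linalg.norm(d); t=[*(o[:2]-.0145*u),.187]; s=monitor.state(); R=s['tool_rot']
h=np.degrees(np.arctan2(R[1,0],R[0,0])); print(rel(t).round(4),'turn tool',np.radians(h-a))
```

```text
[[ 0.6276 -0.1717  0.018 ]
 [ 0.6288 -0.401   0.018 ]
 [ 0.4988 -0.4007  0.018 ]
 [ 0.4982 -0.1714  0.018 ]]
[ 0.56335995 -0.2862028   0.018     ] 90.22209745223903
[-0.2652  0.158  -0.0015] turn tool -0.6327637153383447
```

Call:
send_rows(
  steps=[
    [[-0.015,0.01,0,-0.04],[-0.045,0.027,0,-0.1],[-0.08,0.047,0,-0.19],[-0.115,0.068,0,-0.28],[-0.15,0.09,0,-0.36],[-0.185,0.11,0,-0.45],[-0.22,0.131,0,-0.53],[-0.245,0.146,0,-0.59],[-0.26,0.155,0,-0.62],[-0.265,0.158,0,-0.633],[-0.265,0.158,0,-0.633],[-0.265,0.158,0,-0.633]],
  ],
)

```text
time_s: 6.62
ee_pos: [0.5635, -0.2993, 0.1843]
tool_rot: [[-0.005, 1.0, -0.0], [1.0, 0.005, 0.001], [0.001, -0.0, -1.0]]
wrist_force: [-0.3, -0.1, -1.5]
opening: 0.18
finger_force: 30.0
```

Call:
send_rows(
  steps=[
    [[0,0,0.03,0],[0,0,0.07,0],[0,0,0.11,0],[0,0,0.14,0],[0,0,0.16,0],[0,0,0.17,0],[0,0,0.176,0],[0,0,0.178,0],[0,0,0.178,0]],
  ],
)

```text
time_s: 7.75
ee_pos: [0.5638, -0.3009, 0.0077]
tool_rot: [[-0.004, 1.0, 0.002], [1.0, 0.004, -0.0], [-0.0, 0.002, -1.0]]
wrist_force: [0.0, 1.0, 1.6]
opening: 0.177
finger_force: 30.0
```

Call:
send_rows(
  steps=[
    [[0,0,0,0],[0,0,0,0],[0,0,0,0],[0,0,0,0],[0,0,-0.02,0],[0,0,-0.05,0],[0,0,-0.1,0],[0,0,-0.15,0]],
  ],
  fingers=-0.1,
)

```text
time_s: 8.75
ee_pos: [0.563, -0.3008, 0.1594]
tool_rot: [[-0.004, 1.0, 0.001], [1.0, 0.004, -0.0], [-0.0, 0.001, -1.0]]
wrist_force: [-0.1, 0.6, 0.2]
opening: 0.447
finger_force: 0.0
```

Call:
send_rows(
  steps=[
    [[0.02,-0.006,-0.02,-0.03],[0.06,-0.018,-0.05,-0.1],[0.11,-0.033,-0.08,-0.2],[0.16,-0.049,-0.11,-0.3],[0.21,-0.064,-0.14,-0.4],[0.26,-0.08,-0.14,-0.5],[0.31,-0.095,-0.14,-0.6],[0.36,-0.11,-0.14,-0.7],[0.41,-0.125,-0.14,-0.8],[0.46,-0.141,-0.14,-0.9],[0.505,-0.155,-0.14,-1.0],[0.53,-0.162,-0.14,-1.047],[0.536,-0.164,-0.14,-1.047],[0.536,-0.164,-0.14,-1.047],[0.536,-0.164,-0.14,-1.047]],
  ],
  fingers=0.2,
)

```text
time_s: 10.62
ee_pos: [0.3978, 0.2331, 0.2967]
tool_rot: [[-0.866, 0.5, 0.0], [0.5, 0.866, -0.0], [-0.0, -0.0, -1.0]]
wrist_force: [0.7, 0.5, 0.5]
opening: 0.598
finger_force: 0.0
```

Run:
```python
from h import *
s=monitor.state(); print(s['ee_pos'],s['q'])
cap('wrist','w2.png'); t,P=cap('top','t2.png')
W=optics.camera_params('wrist'); print(px(W,[.398,.234,.108]))
a=cv2.imread('pics/w2.png'); 
b=cv2.resize(t[150:230,280:400],(510,340))
cv2.imwrite('pics/w2b.png',cv2.resize(np.vstack([a,np.pad(b,((0,0),(0,2),(0,0)))])[:700],None,fx=.8,fy=.8))
```

```text
[0.39780813 0.23309374 0.29670852] [-40.15609258   3.63096522   3.96965647 107.19425582  -0.24226133
  69.188605    23.9181881 ]
(np.float64(257.1174485642804), np.float64(171.3330536509352))
```

View pics/w2b.png

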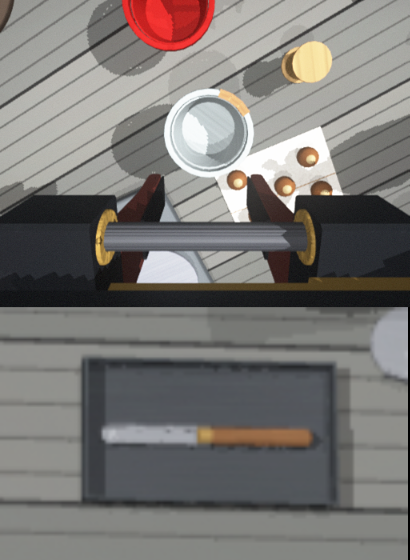

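Picture: the widger lies inside the tray; in the wrist view (full px) the grey rim centres at about (261,166), the brown label at (292,127), to the upper right.

Run:
```python
from h import *
W=optics.camera_params('wrist'); im=cv2.imread('pics/w2.png'); g=cv2.medianBlur(cv2.cvtColor(im,cv2.COLOR_BGR2GRAY),3)
c=cv2.HoughCircles(g[60:240,150:370],cv2.HOUGH_GRADIENT,1,10,param1=120,param2=15,minRadius=48,maxRadius=60)[0][:4]+[150,60,0]; print(c)
h=cv2.cvtColor(im,cv2.COLOR_BGR2HSV); m=cv2.inRange(h,(5,70,60),(22,255,255)); m[:105]=0;m[155:]=0;m[:,:255]=0;m[:,325:]=0
M=cv2.moments(m,True); l=(M['m10']/M['m00'],M['m01']/M['m00']); print(l,M['m00'])
L=pt(W,*l,.108)
for u,v,r in c:
    C=pt(W,u,v,.108); E=pt(W,u+r,v,.108); d=L-C; print(C.round(4),np.linalg.norm(E-C),np.degrees(np.arctan2(d[1],d[0])),np.hypot(*d[:2]))
```

```text
[[260.5        165.5         56.09999847]
 [262.5        150.5         57.20000076]
 [250.5        159.5         58.29999924]
 [270.5        162.5         56.09999847]]
(292.4723404255319, 126.52765957446809) 470.0
[0.3944 0.2402 0.108 ] 0.05899321282639331 111.12245805773884 0.05185561763332158
[0.3817 0.2498 0.108 ] 0.05950223401845842 98.8347356127594 0.03918725298938033
[0.3836 0.2343 0.108 ] 0.06104029693164187 98.32280960776882 0.05486186097179715
[0.3968 0.2509 0.108 ] 0.058865605293850105 119.30631856423109 0.04323000100129425
```

Run:
```python
from h import *
Q=optics.camera_params('top'); t=cv2.imread('pics/t2.png'); h=cv2.cvtColor(t,cv2.COLOR_BGR2HSV)
m=cv2.inRange(h,(3,80,30),(20,255,255)); m[:175]=0;m[200:]=0;m[:,:300]=0;m[:,385:]=0
ys,xs=np.nonzero(m); print('handle top cam',pt(Q,xs.mean(),ys.mean(),.012).round(4),'expect x .5635, ends',pt(Q,xs.max()+.5,ys.mean(),.01).round(4),'exp y -.379',len(xs))
print(pt(Q,162,237.4,.108).round(4),pt(Q,243,170.75,.04).round(4))
# bright pan in t2
p=t[140:205,210:280]; g=cv2.cvtColor(p,cv2.COLOR_BGR2GRAY)
c=cv2.HoughCircles(cv2.resize(g,None,fx=4,fy=4,interpolation=cv2.INTER_CUBIC),cv2.HOUGH_GRADIENT,1,10,param1=120,param2=15,minRadius=80,maxRadius=105)
if c is not None:
  for u,v,r in c[0][:3]: print('pan',pt(Q,u/4+210-.4,v/4+140-.4,.04).round(4),r/4)
t0=cv2.imread('pics/t0.png'); g=cv2.cvtColor(t0[205:275,130:195],cv2.COLOR_BGR2GRAY)
c=cv2.HoughCircles(cv2.resize(g,None,fx=4,fy=4,interpolation=cv2.INTER_CUBIC),cv2.HOUGH_GRADIENT,1,10,param1=120,param2=15,minRadius=75,maxRadius=105)
for u,v,r in c[0][:3]: C=pt(Q,u/4+130-.4,v/4+205-.4,.108);print('rim',C.round(4),np.linalg.norm(pt(Q,u/4+130-.4+r/4,v/4+205-.4,.108)-C))
s=cv2.imread('pics/s0.png'); print('scene rim by eye',pt(optics.camera_params('scene'),369,210,.108), 'pan',pt(optics.camera_params('scene'),243.5,206,.04))
g=cv2.cvtColor(t,cv2.COLOR_BGR2BGRA)
v=np.hstack([cv2.resize(s[175:265,320:420],(400,360),interpolation=cv2.INTER_CUBIC),cv2.resize(t[130:220,205:305],(400,360),interpolation=cv2.INTER_CUBIC)]); cv2.imwrite('pics/v.png',v)
```

```text
handle top cam [ 0.5623 -0.3266  0.012 ] expect x .5635, ends [ 0.564  -0.3809  0.01  ] exp y -.379 175
[0.3959 0.235  0.108 ] [0.601 0.017 0.04 ]
pan [0.6026 0.0179 0.04  ] 22.8
pan [0.6013 0.0096 0.04  ] 20.15
pan [0.6023 0.0261 0.04  ] 20.7
rim [0.3991 0.2366 0.108 ] 0.05706363613174481
rim [0.3944 0.2296 0.108 ] 0.05328391095185846
rim [0.3921 0.2404 0.108 ] 0.054540781956234394
scene rim by eye [0.41365616 0.25598254 0.108     ] pan [0.60847962 0.03149141 0.04      ]
```

View pics/v.png

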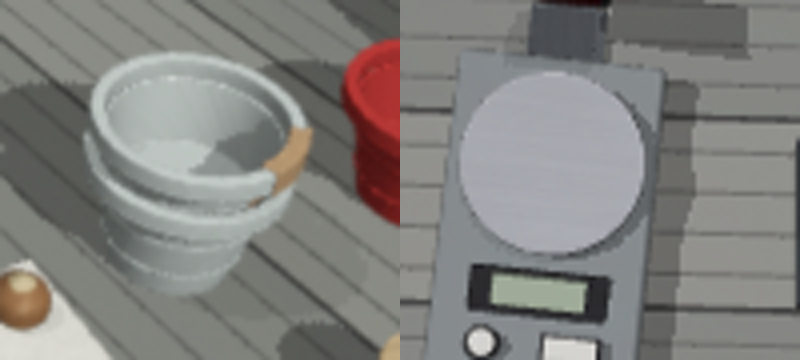

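Call:
send_rows(
  steps=[
    [[0.002,0.02,0.02,0],[0.002,0.045,0.06,0],[0.002,0.058,0.1,0],[0.002,0.058,0.14,0],[0.002,0.058,0.17,0],[0.002,0.058,0.19,0],[0.002,0.058,0.203,0],[0.002,0.058,0.211,0],[0.002,0.058,0.211,0],[0.002,0.058,0.211,0]],
  ],
)

```text
time_s: 11.98
ee_pos: [0.4245, 0.2863, 0.0863]
tool_rot: [[-0.868, 0.497, 0.001], [0.497, 0.868, 0.001], [-0.0, 0.001, -1.0]]
wrist_force: [-0.2, 0.2, 0.6]
opening: 0.6
finger_force: 0.0
```

Run:
```python
from h import *
cap('wrist','w3.png'); s=monitor.state(); print(s['ee_pos'],s['wrist_force'])
```

```text
[0.42454796 0.28633766 0.0863376 ] [ 0.29955894 -0.19665888 -0.09734072]
```

View pics/w3.png

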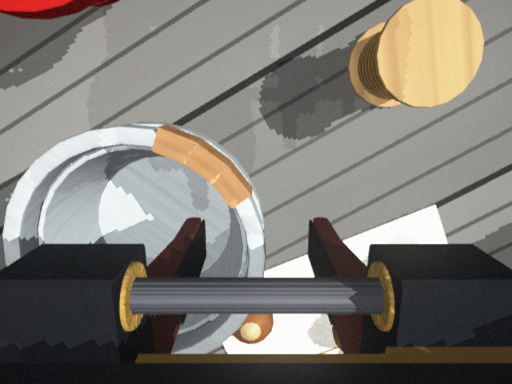

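Run:
```python
from h import *
W=optics.camera_params('wrist'); e=np.array(monitor.state()['ee_pos']); R=np.array(monitor.state()['tool_rot'])
for y in (-.0555*2,-.0555,0): print(px(W,e+R@[0,y,-.022]))
print([pt(W,u,v,.108).round(4) for u,v in [(135,253),(5,230),(265,240),(140,123),(205,163)]])
```

```text
(np.float64(9.718671988137316), np.float64(259.3008604687316))
(np.float64(133.10565797557837), np.float64(259.2353122789864))
(np.float64(256.47387602418786), np.float64(259.16977405953423))
[array([0.3949, 0.2405, 0.108 ]), array([0.3574, 0.1971, 0.108 ]), array([0.4185, 0.2941, 0.108 ]), array([0.3487, 0.275 , 0.108 ]), array([0.3759, 0.2893, 0.108 ])]
```

The rim sits between the fingers, circle centre near (135,253), label (205,163) clear of the pinch point.

Call:
send_rows(
  steps=[
    [[0,0,0,0],[0,0,0,0],[0,0,0,0],[0,0,0,0],[0,0,0,0],[0,0,0,0],[0,0,0,0],[0,0,0,0]],
  ],
  fingers=-1,
  squeeze=45,
)

```text
time_s: 13.02
ee_pos: [0.4237, 0.2859, 0.0857]
tool_rot: [[-0.868, 0.497, -0.001], [0.497, 0.868, -0.0], [0.001, -0.001, -1.0]]
wrist_force: [-3.4, -0.9, 5.5]
opening: 0.149
finger_force: 42.7
```

Call:
send_rows(
  steps=[
    [[0,0,-0.005,0],[0,0,-0.015,0],[0,0,-0.025,0],[0,0,-0.035,0],[0,0,-0.045,0],[0,0,-0.055,0],[0,0,-0.065,0],[0,0,-0.08,0],[0,0,-0.095,0],[0,0,-0.105,0],[0,0,-0.11,0],[0,0,-0.11,0]],
  ],
)

```text
time_s: 14.52
ee_pos: [0.4242, 0.2861, 0.1958]
tool_rot: [[-0.868, 0.497, 0.0], [0.497, 0.868, 0.0], [-0.0, 0.0, -1.0]]
wrist_force: [0.1, 0.3, -1.5]
opening: 0.123
finger_force: 45.0
```

Run:
```python
from h import *
s=monitor.state(); print(s['ee_pos'],s['wrist_force'],s['opening'],s['finger_force'])
a,P=cap('scene'); w,W=cap('wrist','w4.png')
cv2.imwrite('pics/v2.png',np.hstack([cv2.resize(a[80:320,240:512],(408,360)),cv2.resize(w,(480,360))])[:,:800])
# target: pan centre + .0555*heading
pan=np.array([.602,.018]); 
R=np.array(s['tool_rot']);h=np.degrees(np.arctan2(R[1,1],R[0,1])); print(h)
hf=np.radians(h-118); t=[*(pan+.0555*np.array([np.cos(hf),np.sin(hf)])),.196]; print(t,rel(t).round(4))
```

```text
[0.42418725 0.28609187 0.19583354] [ 0.13162857  0.31769676 -1.5226969 ] 0.12277109150200836 44.95435815886594
60.219253711371465
[np.float64(0.6315904133713456), np.float64(-0.028953779789415168), 0.196] [-0.3366 -0.1701 -0.0007]
```

View pics/v2.png

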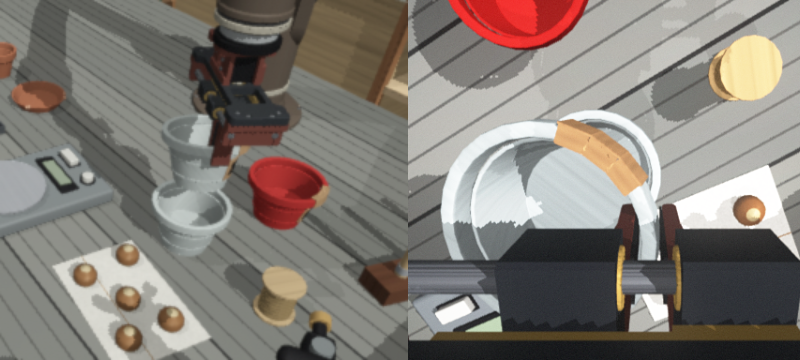

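Call:
send_rows(
  steps=[
    [[-0.006,-0.003,0,0.03],[-0.02,-0.01,0,0.1],[-0.04,-0.02,0,0.22],[-0.06,-0.03,0,0.35],[-0.08,-0.04,0,0.48],[-0.1,-0.05,0,0.61],[-0.12,-0.06,0,0.74],[-0.14,-0.071,0,0.87],[-0.16,-0.081,0,1.0],[-0.18,-0.091,0,1.13],[-0.2,-0.101,0,1.26],[-0.22,-0.111,0,1.39],[-0.24,-0.121,0,1.52],[-0.26,-0.131,0,1.65],[-0.28,-0.141,0,1.77],[-0.3,-0.152,0,1.88],[-0.315,-0.159,0,1.96],[-0.327,-0.165,0,2.02],[-0.334,-0.169,0,2.05],[-0.337,-0.17,0,2.06]],
  ],
)

```text
time_s: 17.12
ee_pos: [0.6322, -0.0294, 0.1955]
tool_rot: [[0.847, 0.532, -0.0], [0.532, -0.847, -0.0], [-0.0, -0.0, -1.0]]
wrist_force: [-0.7, 0.3, -1.4]
opening: 0.127
finger_force: 45.0
```

Call:
send_rows(
  steps=[
    [[0,0,0,0],[0,0,0,0],[0,0,0.01,0],[0,0,0.03,0],[0,0,0.05,0],[0,0,0.065,0],[0,0,0.075,0],[0,0,0.078,0],[0,0,0.078,0]],
  ],
)

```text
time_s: 18.25
ee_pos: [0.6324, -0.029, 0.1178]
tool_rot: [[0.846, 0.533, 0.0], [0.533, -0.846, -0.0], [0.0, 0.0, -1.0]]
wrist_force: [-0.1, 0.5, -0.7]
opening: 0.127
finger_force: 45.0
```

Run:
```python
from h import *
s=monitor.state(); print(s['ee_pos'],s['wrist_force'],s['opening'],s['finger_force'],s['q'])
a,P=cap('scene'); w,W=cap('wrist','w5.png')
cv2.imwrite('pics/v3.png',np.hstack([cv2.resize(a[80:320,100:372],(408,360)),cv2.resize(w,(480,360))])[:,:800])
```

```text
[ 0.63235549 -0.02897985  0.1177699 ] [-0.0772759   0.46498038 -0.67366001] 0.12655449572344898 44.95308783603832 [-23.038653    32.71371892  30.6495678   97.98937505 -19.72255934
  54.72139037 -42.66081228]
```

View pics/v3.png

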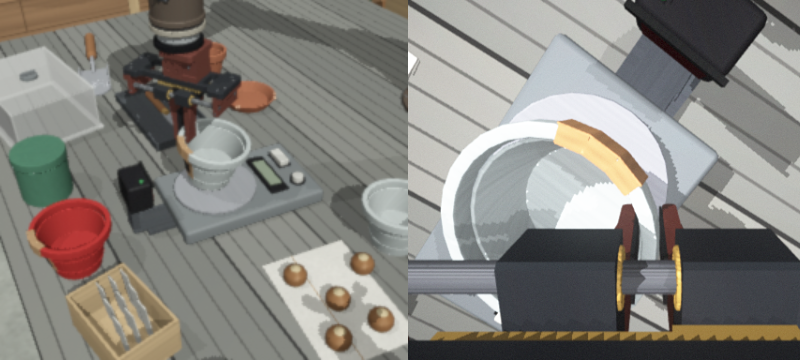

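The bucket hangs just over the pan, label at (602,155) pointing to the reader at (700,40); I check the pan arc against the prediction.

Run:
```python
from h import *
W=optics.camera_params('wrist')
print([pt(W,(u-408)*512/480,v*512/480,.04).round(4) for u,v in [(668,170),(645,122),(600,98),(570,94),(530,108)]])
for u,v in [(668,170),(645,122),(600,98),(570,94),(530,108)]:
    d=pt(W,(u-408)*512/480,v*512/480,.04)[:2]-[.602,.018]; print(np.hypot(*d))
# bucket rim at z=.14: outer pts
r=[pt(W,(u-408)*512/480,v*512/480,.14)[:2] for u,v in [(442,205),(460,165),(500,132),(551,122)]]
A=np.array([[2*p[0],2*p[1],1] for p in r]); x=np.linalg.lstsq(A,[p@p for p in r],rcond=None)[0]; print('rim centre',x[:2],np.sqrt(x[2]+x[:2]@x[:2]))
L=pt(W,(602-408)*512/480,155*512/480,.14); C=np.array([.6324-.0555*.533,-.029+.0555*.846]); print(L,C,np.degrees(np.arctan2(*(L[:2]-C)[::-1])))
```

```text
[array([ 0.6502, -0.0344,  0.04  ]), array([6.719e-01, 2.000e-04, 4.000e-02]), array([0.6691, 0.0375, 0.04  ]), array([0.6598, 0.0575, 0.04  ]), array([0.6352, 0.0778, 0.04  ])]
0.07122882107745208
0.07213735077193072
0.06983045227351141
0.07003195026925182
0.06840965351807
rim centre [0.60891015 0.00848832] 0.05583213370601907
[0.6556846  0.01145525 0.14      ] [0.6028185 0.017953 ] -7.007051365516346
```

Call:
send_rows(
  steps=[
    [[0,0,0.005,0],[0,0,0.01,0],[0,0,0.014,0],[0,0,0.017,0],[0,0,0.019,0],[0,0,0.02,0],[0,0,0.02,0]],
  ],
)

```text
time_s: 19.23
ee_pos: [0.638, -0.0344, 0.1027]
tool_rot: [[0.848, 0.53, 0.014], [0.53, -0.848, -0.005], [0.009, 0.012, -1.0]]
wrist_force: [5.9, -11.5, 21.4]
opening: 0.139
finger_force: 50.1
```

Call:
send_rows(
  steps=[
    [[0,0,0,0],[0,0,0,0],[0,0,0,0],[0,0,0,0],[0,0,0,0]],
  ],
  fingers=-0.3,
)

```text
time_s: 19.85
ee_pos: [0.632, -0.0287, 0.0973]
tool_rot: [[0.846, 0.533, -0.001], [0.533, -0.846, 0.0], [-0.0, -0.0, -1.0]]
wrist_force: [-0.2, -0.8, 0.0]
opening: 0.346
finger_force: 0.0
```

Call:
send_rows(
  steps=[
    [[0,0,-0.01,0],[0,0,-0.03,0],[0,0,-0.06,0],[0,0,-0.1,0],[0,0,-0.14,0],[0,0,-0.16,0],[0,0,-0.16,0]],
  ],
)

```text
time_s: 20.72
ee_pos: [0.6331, -0.0293, 0.2607]
tool_rot: [[0.846, 0.533, 0.005], [0.533, -0.846, 0.001], [0.004, 0.002, -1.0]]
wrist_force: [0.3, 0.0, -0.3]
opening: 0.346
finger_force: 0.0
```

Run:
```python
from h import *
w,W=cap('wrist','w6.png'); s=monitor.state(); print(s['ee_pos'],s['tool_rot'])
cap('top','t3.png')
print(px(W,[.602,.018,.12]))
cv2.imwrite('pics/w6c.png',w)
# key targets
for o in ([-.14,.03],[0,0]): print(o)
```

```text
[ 0.63242962 -0.02900141  0.25891794] [[ 8.46350289e-01  5.32622504e-01  2.11113768e-03]
 [ 5.32622762e-01 -8.46352621e-01  4.84614707e-04]
 [ 2.04488361e-03  7.14286185e-04 -9.99997654e-01]]
(np.float64(195.93323637087937), np.float64(181.19310241512463))
[-0.14, 0.03]
[0, 0]
```

View pics/w6c.png

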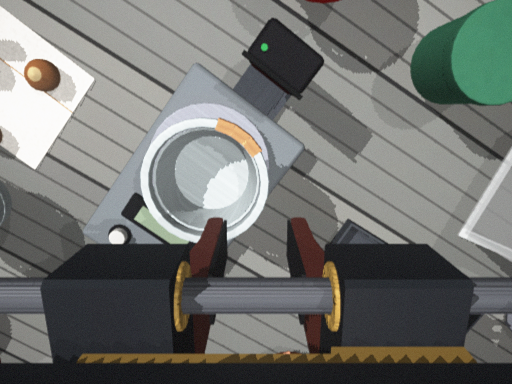

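The bucket stands on the pan, label (240,135) toward the reader (285,58), but the rim centre (205,179) is some mm to the right of the pan centre; I measure it.

Run:
```python
from h import *
W=optics.camera_params('wrist'); im=cv2.imread('pics/w6.png'); g=cv2.medianBlur(cv2.cvtColor(im,cv2.COLOR_BGR2GRAY),3)
G=cv2.resize(g[90:260,110:310],None,fx=3,fy=3,interpolation=cv2.INTER_CUBIC)
c=cv2.HoughCircles(G,cv2.HOUGH_GRADIENT,1,5,param1=120,param2=20,minRadius=180,maxRadius=200)
for u,v,r in c[0][:4]:
    C=pt(W,u/3+110,v/3+90,.12); print('rim',u/3+110,v/3+90,r/3,C.round(4),np.linalg.norm(pt(W,(u+r)/3+110,v/3+90,.12)-C))
h=cv2.cvtColor(im,cv2.COLOR_BGR2HSV); m=cv2.inRange(h,(5,70,60),(22,255,255)); m[:110]=0;m[165:]=0;m[:,:205]=0;m[:,275:]=0
M=cv2.moments(m,True); L=pt(W,M['m10']/M['m00'],M['m01']/M['m00'],.12); print('label',L.round(4))
cv2.imwrite('pics/w6d.png',cv2.resize(im[85:250,100:290],(760,600),interpolation=cv2.INTER_CUBIC)[:600])
```

```text
rim 206.16666 165.83334 62.433334 [0.6181 0.0175 0.12  ] 0.056137609638140525
rim 207.83334 183.16666 60.233334 [0.6051 0.0082 0.12  ] 0.054851074026496534
rim 204.16666 178.83334 63.533337 [0.6068 0.0131 0.12  ] 0.05767283938952018
rim 204.5 180.5 64.566666 [0.6056 0.012  0.12  ] 0.058682337455322246
label [0.6565 0.0072 0.12  ]
```

View pics/w6d.png

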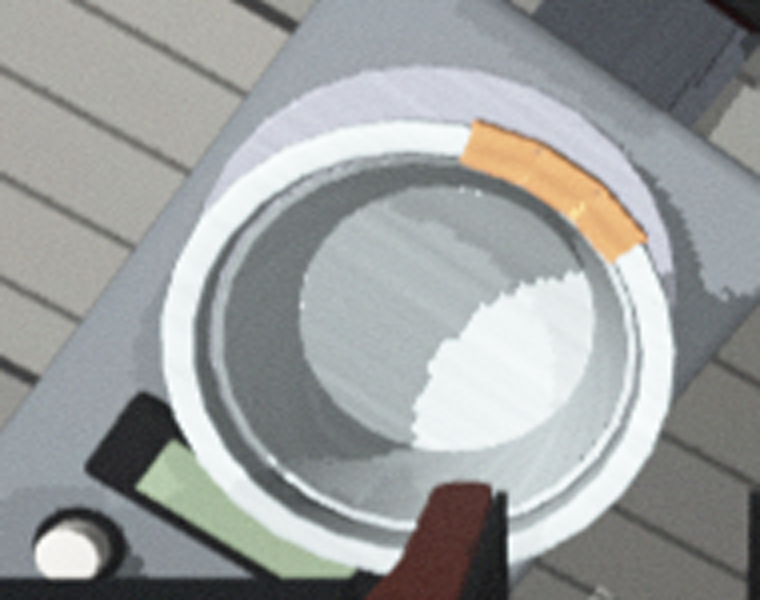

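Run:
```python
from h import *
from scipy.optimize import least_squares as ls
W=optics.camera_params('wrist')
f=lambda pts,z:np.array([pt(W,100+u/4,85+v/3.636,z)[:2] for u,v in pts])
def fit(p,r): return ls(lambda c:np.hypot(*(p-c).T)-r,p.mean(0)).x
pan=f([(205,205),(232,160),(285,110),(350,78),(430,66),(520,80),(600,127),(650,190),(675,285)],.04)
rim=f([(162,330),(180,255),(250,165),(330,132),(420,120),(675,350),(650,450),(610,505),(180,430),(225,500)],.12)
a,b=fit(pan,.07),fit(rim,.0595); print(a,b,b-a, np.hypot(*(pan-a).T)-.07,np.hypot(*(rim-b).T)-.0595)
R=np.array(monitor.state()['tool_rot']); print('to tool axes',R[:2,:2].T@(b-a))
```

```text
[0.60045854 0.01738559] [0.60267148 0.01037742] [ 0.00221294 -0.00700817] [-3.87998367e-04 -6.51021227e-04 -5.38225333e-04 -9.84420249e-05
  1.95920355e-04  8.58757553e-04  4.85305105e-04 -3.65790931e-04
 -1.52079773e-03] [-1.33315602e-03 -1.06595123e-03  1.59406953e-04 -8.35700029e-04
 -4.81374828e-04 -8.59869034e-04 -1.53503093e-03 -1.40405702e-03
 -9.56802859e-04 -1.40313290e-05]
to tool axes [-0.00186053  0.00710985]
```

Call:
send_rows(
  steps=[
    [[0.001,0,0.03,0],[0.002,0,0.07,0],[0.002,0,0.11,0],[0.002,0,0.135,0],[0.002,0,0.15,0],[0.002,0,0.158,0],[0.002,0,0.16,0],[0.002,0,0.16,0]],
  ],
  fingers=-0.1,
)

```text
time_s: 21.82
ee_pos: [0.6343, -0.0279, 0.0983]
tool_rot: [[0.846, 0.533, 0.001], [0.533, -0.846, 0.0], [0.001, 0.001, -1.0]]
wrist_force: [0.1, 0.6, 0.2]
opening: 0.449
finger_force: 0.0
```

Call:
send_rows(
  steps=[
    [[0,0,0,0],[0,0,0,0],[0,0,0,0],[0,0,0,0],[0,0,0,0],[0,0,0,0],[0,0,0,0],[0,0,0,0]],
  ],
  fingers=-1,
  squeeze=6,
)

```text
time_s: 22.82
ee_pos: [0.6344, -0.0282, 0.0981]
tool_rot: [[0.846, 0.532, 0.001], [0.532, -0.846, -0.0], [0.001, 0.001, -1.0]]
wrist_force: [2.1, -3.0, 5.7]
opening: 0.177
finger_force: 5.6
```

Call:
send_rows(
  steps=[
    [[0,0,0,0],[0,0,0,0],[0,0,0,0],[0,0,0,0],[0,0,0,0]],
  ],
  fingers=-0.3,
)

```text
time_s: 23.45
ee_pos: [0.6338, -0.0278, 0.0976]
tool_rot: [[0.846, 0.533, -0.0], [0.533, -0.846, 0.0], [-0.0, -0.0, -1.0]]
wrist_force: [0.5, 0.1, -0.0]
opening: 0.35
finger_force: 0.0
```

Call:
send_rows(
  steps=[
    [[0,0,-0.01,0],[0,0,-0.03,0],[0,0,-0.06,0],[0,0,-0.1,0],[0,0,-0.14,0],[0,0,-0.16,0],[0,0,-0.16,0],[0,0,-0.16,0]],
  ],
)

```text
time_s: 24.45
ee_pos: [0.6335, -0.0277, 0.2573]
tool_rot: [[0.846, 0.533, -0.001], [0.533, -0.846, 0.0], [-0.0, -0.0, -1.0]]
wrist_force: [-0.0, -0.3, -0.4]
opening: 0.35
finger_force: 0.0
```

```bash
cat > bk.py <<'E'
from h import *
from scipy.optimize import least_squares as ls
def rimfit(im,W,c0,z=.12,r=.0595,lo=.05,hi=.068,n=120,f=1):
    """edge points: radial brightness drop across the outer rim edge, from rays on plane z; robust circle fit"""
    g=cv2.GaussianBlur(cv2.cvtColor(im,cv2.COLOR_BGR2GRAY),(3,3),0).astype(float); c=np.array(c0,float)
    for it in range(3):
        P=[]
        for a in np.linspace(0,2*np.pi,n,endpoint=False):
            rr=np.arange(lo,hi,.0005); q=[c+k*np.array([np.cos(a),np.sin(a)]) for k in rr]
            uv=np.array([px(W,[*x,z]) for x in q]); 
            if uv.min()<3 or uv[:,0].max()>508 or uv[:,1].max()>235: continue
            v=cv2.remap(g.astype(np.float32),uv[:,:1].astype(np.float32),uv[:,1:].astype(np.float32),cv2.INTER_LINEAR)[:,0]
            d=v[4:]-v[:-4]; i=d.argmin()
            if d[i]<-25: P.append(q[i+2])
        P=np.array(P); c=ls(lambda x:np.hypot(*(P-x).T)-r,c,loss='soft_l1',f_scale=.001).x
    return c,len(P),np.median(abs(np.hypot(*(P-c).T)-r))
E
python3 - <<'E'
from bk import *
im,W=cap('wrist','w7.png'); s=monitor.state(); print(s['ee_pos'])
print('rim',rimfit(im,W,[.602,.018])); print('pan',rimfit(im,W,[.602,.018],.04,.07,.064,.08))
im0=cv2.imread('pics/w6.png'); print('old rim',rimfit(im0,W,[.602,.012]),'old pan',rimfit(im0,W,[.602,.018],.04,.07,.064,.08))
E
```

```text
[ 0.63328438 -0.02765554  0.25683065]
rim (array([0.60148998, 0.01398008]), 90, np.float64(0.0005390510560554541))
pan (array([0.60149902, 0.01901162]), 104, np.float64(0.0009544041808624143))
old rim (array([0.60450423, 0.01166425]), 92, np.float64(0.0011039622474612702)) old pan (array([0.60030389, 0.01935174]), 114, np.float64(0.001568794870288187))
```

Call:
send_rows(
  steps=[
    [[-0.002,0,0.03,0],[-0.002,0,0.07,0],[-0.002,0,0.11,0],[-0.002,0,0.13,0],[-0.002,0,0.143,0],[-0.002,0,0.148,0],[-0.002,0,0.149,0],[-0.002,0,0.149,0]],
  ],
  fingers=-0.1,
)

```text
time_s: 25.5
ee_pos: [0.6328, -0.029, 0.1096]
tool_rot: [[0.846, 0.533, 0.002], [0.533, -0.846, 0.0], [0.001, 0.001, -1.0]]
wrist_force: [-0.4, -0.3, 0.8]
opening: 0.446
finger_force: 0.0
```

Call:
send_rows(
  steps=[
    [[0,0,0,0],[0,0,0,0],[0,0,0,0],[0,0,0,0],[0,0,0,0],[0,0,0,0],[0,0,0,0],[0,0,0,0]],
  ],
  fingers=-1,
  squeeze=6,
)

```text
time_s: 26.5
ee_pos: [0.6325, -0.0292, 0.1089]
tool_rot: [[0.846, 0.533, 0.001], [0.533, -0.846, -0.0], [0.0, 0.001, -1.0]]
wrist_force: [1.9, -2.6, 2.7]
opening: 0.097
finger_force: 5.7
```

Call:
send_rows(
  steps=[
    [[0,0,0,0],[0,0,0,0],[0,0,0,0],[0,0,0,0],[0,0,0,0]],
  ],
  fingers=-0.3,
)

```text
time_s: 27.12
ee_pos: [0.6321, -0.0288, 0.1086]
tool_rot: [[0.846, 0.533, -0.0], [0.533, -0.846, 0.0], [-0.0, -0.0, -1.0]]
wrist_force: [-0.6, -0.3, 0.5]
opening: 0.348
finger_force: 0.0
```

Call:
send_rows(
  steps=[
    [[0,0,-0.01,0],[0,0,-0.03,0],[0,0,-0.06,0],[0,0,-0.1,0],[0,0,-0.14,0],[0,0,-0.15,0],[0,0,-0.15,0],[0,0,-0.15,0]],
  ],
)

```text
time_s: 28.12
ee_pos: [0.6315, -0.0287, 0.2576]
tool_rot: [[0.846, 0.533, -0.002], [0.533, -0.846, 0.0], [-0.001, -0.001, -1.0]]
wrist_force: [-0.1, -0.1, -0.0]
opening: 0.353
finger_force: 0.0
```

Run:
```python
from bk import *
im,W=cap('wrist','w8.png'); s=monitor.state(); print(s['ee_pos'])
b=rimfit(im,W,[.602,.018]); print('rim',b); print('pan',rimfit(im,W,[.602,.018],.04,.07,.064,.08))
h=cv2.cvtColor(im,cv2.COLOR_BGR2HSV); m=cv2.inRange(h,(5,70,60),(22,255,255)); m[:110]=0;m[165:]=0;m[:,:205]=0;m[:,275:]=0
M=cv2.moments(m,True); L=pt(W,M['m10']/M['m00'],M['m01']/M['m00'],.12)[:2]-b[0]; print('label',np.degrees(np.arctan2(L[1],L[0])),np.hypot(*L))
# tare key
y=np.radians(-5); 
m=(im.min(2)>190).astype(np.uint8); m[:220]=0; m[260:]=0; m[:,:90]=0; m[:,130:]=0
M=cv2.moments(m,True); k=(M['m10']/M['m00'],M['m01']/M['m00']); print('tare px',k,M['m00'],pt(W,*k,.04))
```

```text
[ 0.63150234 -0.02871202  0.25738044]
rim (array([0.5991888 , 0.01686176]), 91, np.float64(0.0005191052920421393))
pan (array([0.60189219, 0.01936556]), 96, np.float64(0.0009057008935193719))
label -3.745092855089597 0.05434263010849227
tare px (116.86033519553072, 236.3854748603352) 179.0 [0.46739904 0.06824531 0.04      ]
```

Run:
```python
from h import *
print(rel([.467,.067,.2]).round(4))
```

```text
[-0.0881 -0.1686  0.0577]
```

Call:
send_rows(
  steps=[
    [[-0.01,-0.02,0,0.07],[-0.025,-0.05,0,0.2],[-0.045,-0.085,0,0.33],[-0.065,-0.12,0,0.46],[-0.078,-0.148,0.02,0.57],[-0.086,-0.164,0.04,0.64],[-0.088,-0.1685,0.058,0.65],[-0.088,-0.1685,0.058,0.65],[-0.088,-0.1685,0.058,0.65]],
  ],
  fingers=-1,
)

```text
time_s: 29.3
ee_pos: [0.4683, 0.0665, 0.2009]
tool_rot: [[0.996, -0.088, 0.0], [-0.088, -0.996, -0.001], [0.0, 0.001, -1.0]]
wrist_force: [0.6, -0.1, -0.1]
opening: 0.007
finger_force: 0.0
```

Run:
```python
from h import *
im,W=cap('wrist','w9.png'); s=monitor.state(); print(s['ee_pos'],s['q'],s['opening'])
print(px(W,[.467,.067,.04]))
m=(im.min(2)>190).astype(np.uint8)
n,l,st,c=cv2.connectedComponentsWithStats(m)
for i in range(1,n):
    if 100<st[i,4]<3000: print(st[i],c[i],pt(W,*c[i],.04))
```

```text
[0.46854595 0.06649382 0.20108773] [-49.3055643   11.0884424   40.97203538 115.39902314  -8.68034873
  56.45631156 -99.12458066] 0.00608491351550544
(np.float64(256.83430602204584), np.float64(175.60260807895014))
[ 226    0  179   89 2908] [317.33287483  52.08596974] [0.57444106 0.00314209 0.04      ]
[ 309    0   46   63 2225] [330.68089888  26.36404494] [ 0.59454481 -0.00949754  0.04      ]
[247 167  19  18 277] [255.69314079 175.4765343 ] [0.46722353 0.06809774 0.04      ]
[303 167  41  17 677] [322.82274742 174.99409158] [0.46190447 0.00285229 0.04      ]
[   8  211  126   66 1988] [ 81.68360161 242.01358149] [0.41370345 0.25209344 0.04      ]
[ 42 314  74  13 379] [ 79.61741425 320.41424802] [0.32349612 0.27399764 0.04      ]
```

View pics/w9.png

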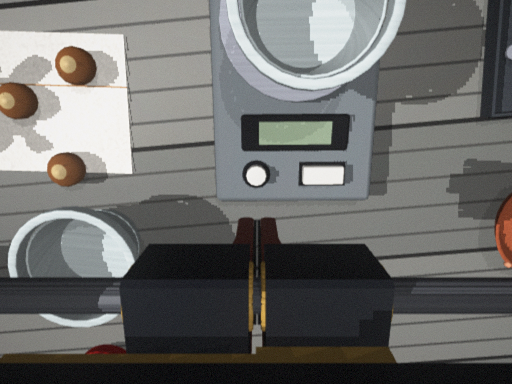

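Wrist view: tare key at (256,175), log key at (323,175), bucket rim standing at the top; the prediction matches (257,176).

Call:
send_rows(
  steps=[
    [[-0.002,-0.001,0.03,0],[-0.002,-0.001,0.07,0],[-0.002,-0.001,0.11,0],[-0.002,-0.001,0.135,0],[-0.002,-0.001,0.15,0],[-0.002,-0.001,0.158,0],[-0.002,-0.001,0.163,0],[-0.002,-0.001,0.167,0],[-0.002,-0.001,0.168,0],[-0.002,-0.001,0.168,0],[-0.002,-0.001,0.168,0]],
  ],
)

```text
time_s: 30.72
ee_pos: [0.4666, 0.068, 0.0348]
tool_rot: [[0.996, -0.089, 0.001], [-0.089, -0.996, 0.002], [0.001, -0.002, -1.0]]
wrist_force: [-7.0, -2.4, 29.1]
opening: 0.004
finger_force: 14.6
```

Call:
send_rows(
  steps=[
    [[0,0,-0.01,0],[0,0,-0.04,0],[0,0,-0.09,0],[0,0,-0.14,0],[0,0,-0.19,0],[0,0,-0.22,0],[0,0,-0.225,0],[0,0,-0.225,0]],
  ],
)

```text
time_s: 31.72
ee_pos: [0.4658, 0.0682, 0.2574]
tool_rot: [[0.996, -0.088, 0.0], [-0.088, -0.996, 0.001], [0.0, -0.001, -1.0]]
wrist_force: [0.3, 0.2, -0.8]
opening: 0.007
finger_force: 0.0
```

Run:
```python
from h import *
print(rel([.55,.275,.26]).round(4))
```

```text
[ 0.0657 -0.2134 -0.0024]
```

Call:
send_rows(
  steps=[
    [[0.003,-0.01,0,-0.06],[0.01,-0.03,0,-0.2],[0.02,-0.06,0,-0.36],[0.028,-0.09,0,-0.53],[0.037,-0.12,0,-0.7],[0.046,-0.15,0,-0.87],[0.053,-0.175,0,-1.04],[0.06,-0.195,0,-1.21],[0.064,-0.208,0,-1.37],[0.066,-0.213,0,-1.5],[0.066,-0.213,0,-1.571],[0.066,-0.213,0,-1.571],[0.066,-0.213,0,-1.571]],
  ],
  fingers=0.2,
)

```text
time_s: 33.35
ee_pos: [0.5503, 0.274, 0.2566]
tool_rot: [[0.09, 0.996, -0.001], [0.996, -0.09, -0.001], [-0.001, -0.001, -1.0]]
wrist_force: [-0.1, -0.9, -0.5]
opening: 0.598
finger_force: 0.0
```

```bash
cat > bulbs.py <<'E'
from h import *
def bulbs(im,W,z=.014,vmax=240):
    h=cv2.cvtColor(im,cv2.COLOR_BGR2HSV); m=cv2.inRange(h,(3,60,25),(24,255,255)); m[vmax:]=0
    m=cv2.morphologyEx(m,cv2.MORPH_CLOSE,np.ones((7,7)))
    out=[]
    for c in cv2.findContours(m,cv2.RETR_EXTERNAL,cv2.CHAIN_APPROX_NONE)[0]:
        a=cv2.contourArea(c); (u,v),r=cv2.minEnclosingCircle(c)
        if a>150: out.append((pt(W,u,v,z).round(4)[:2],round(u),round(v),round(r,1),a))
    return out
E
python3 - <<'E'
from bulbs import *
im,W=cap('wrist','w10.png'); t,Q=cap('top','t4.png'); s=monitor.state(); print(s['ee_pos'],s['q'])
for b in bulbs(im,W): print(b)
print('top'); 
for p in [(.596,.349),(.583,.231),(.557,.297),(.528,.354),(.504,.23)]: print(px(W,[*p,.014]))
E
```

```text
[0.55040826 0.27417634 0.25712854] [-47.8103692   21.78328524  23.02510486  91.57000451  -8.96915286
  68.52085318 -28.0735552 ]
(array([0.4535, 0.1972]), 188, 228, 15.7, 340.0)
(array([0.6302, 0.1813]), 327, 228, 16.7, 345.0)
(array([0.2532, 0.2646]), 20, 191, 20.5, 524.5)
(array([0.5765, 0.2353]), 282, 191, 22.2, 657.0)
(array([0.4861, 0.267 ]), 206, 173, 14.8, 633.0)
(array([0.8256, 0.215 ]), 484, 190, 56.1, 3631.5)
(array([0.5307, 0.3586]), 234, 91, 15.9, 710.0)
(array([0.5791, 0.3326]), 278, 110, 52.5, 1495.5)
(array([0.3793, 0.419 ]), 94, 48, 41.0, 3619.0)
(array([0.8031, 0.4237]), 478, 6, 33.9, 586.0)
top
(np.float64(291.51553381150705), np.float64(94.56029148976714))
(np.float64(287.2434272720873), np.float64(194.080949580199))
(np.float64(261.728623940718), np.float64(142.7003992480434))
(np.float64(232.4371990726862), np.float64(95.5996356701992))
(np.float64(223.9776438877827), np.float64(200.35522789597795))
```

View pics/w10.png

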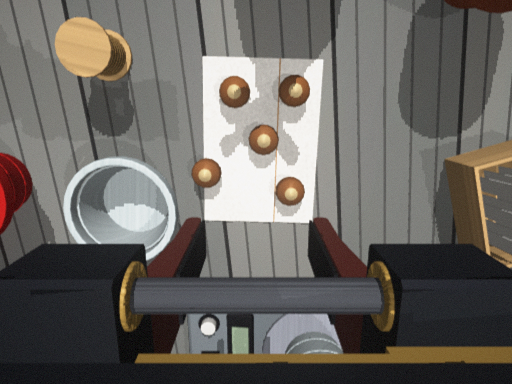

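Wrist view: bulbs at (294,90), (290,190), (264,139), (234,91), and one was knocked from the sheet corner to (206,173), near the spare bucket (120,210). I fetch that one first.

Call:
send_rows(
  steps=[
    [[-0.003,-0.01,0.02,0.15],[-0.008,-0.03,0.05,0.33],[-0.012,-0.045,0.08,0.51],[-0.016,-0.06,0.11,0.69],[-0.017,-0.064,0.13,0.87],[-0.017,-0.064,0.13,1.05],[-0.017,-0.064,0.13,1.19],[-0.017,-0.064,0.13,1.19],[-0.017,-0.064,0.16,1.19],[-0.017,-0.064,0.2,1.19],[-0.017,-0.064,0.225,1.19],[-0.017,-0.064,0.24,1.19],[-0.017,-0.064,0.246,1.19],[-0.017,-0.064,0.246,1.19],[-0.017,-0.064,0.246,1.19]],
  ],
  fingers=0.3,
)

```text
time_s: 35.33
ee_pos: [0.4859, 0.2634, 0.0125]
tool_rot: [[0.957, 0.289, 0.001], [0.289, -0.957, 0.001], [0.001, -0.001, -1.0]]
wrist_force: [-0.7, -0.7, -0.2]
opening: 0.653
finger_force: 0.0
```

Call:
send_rows(
  steps=[
    [[0,0,0,0],[0,0,0,0],[0,0,0,0],[0,0,0,0],[0,0,0,0],[0,0,0,0]],
  ],
  fingers=-1,
  squeeze=15,
)

```text
time_s: 36.08
ee_pos: [0.4854, 0.2633, 0.0119]
tool_rot: [[0.957, 0.289, 0.0], [0.289, -0.957, 0.0], [0.0, -0.0, -1.0]]
wrist_force: [-1.7, -0.2, 4.9]
opening: 0.395
finger_force: 15.0
```

Call:
send_rows(
  steps=[
    [[0,0,-0.01,0],[0,0,-0.03,0],[0,0,-0.07,0],[0,0,-0.12,0],[0,0,-0.17,0],[0,0,-0.2,0],[0,0,-0.205,0],[0,0,-0.205,0]],
  ],
)

```text
time_s: 37.08
ee_pos: [0.4849, 0.2629, 0.2162]
tool_rot: [[0.957, 0.289, -0.001], [0.289, -0.957, -0.0], [-0.001, -0.0, -1.0]]
wrist_force: [-0.0, -0.2, -0.5]
opening: 0.396
finger_force: 15.0
```

```bash
cat > go.py <<'E'
import sys
from h import *
# go.py x y z heading : tool shift and turn
x,y,z,h=map(float,sys.argv[1:]); s=monitor.state(); R=np.array(s['tool_rot']); c=np.degrees(np.arctan2(R[1,1],R[0,1]))
print('shift',rel([x,y,z]).round(4),'turn',round(np.radians((c-h+180)%360-180),3),'open',s['opening'],'F',s['finger_force'],'q7',s['q'][6])
E
python3 go.py .578 .019 .215 -95
```

```text
shift [0.0187 0.2604 0.0012] turn 0.38 open 0.39595728598113344 F 15.000040711602196 q7 -92.87547692104984
```

Call:
send_rows(
  steps=[
    [[0.001,0.01,0,0.02],[0.003,0.04,0,0.06],[0.006,0.08,0,0.12],[0.009,0.12,0,0.18],[0.012,0.16,0,0.24],[0.015,0.2,0,0.3],[0.017,0.235,0,0.35],[0.0185,0.255,0,0.375],[0.019,0.26,0,0.38],[0.019,0.26,0.01,0.38],[0.019,0.26,0.03,0.38],[0.019,0.26,0.06,0.38],[0.019,0.26,0.085,0.38],[0.019,0.26,0.1,0.38],[0.019,0.26,0.108,0.38],[0.019,0.26,0.108,0.38],[0.019,0.26,0.108,0.38]],
  ],
)

```text
time_s: 39.2
ee_pos: [0.5791, 0.0196, 0.1094]
tool_rot: [[0.996, -0.087, 0.001], [-0.087, -0.996, 0.0], [0.001, -0.0, -1.0]]
wrist_force: [-0.6, 0.5, -0.6]
opening: 0.396
finger_force: 15.0
```

Call:
send_rows(
  steps=[
    [[0,0,0,0],[0,0,0,0],[0,0,0,0],[0,0,0,0],[0,0,-0.02,0],[0,0,-0.05,0],[0,0,-0.09,0],[0,0,-0.13,0],[0,0,-0.15,0],[0,0,-0.15,0]],
  ],
  fingers=0.0,
)

```text
time_s: 40.45
ee_pos: [0.5794, 0.0193, 0.2611]
tool_rot: [[0.996, -0.087, 0.004], [-0.087, -0.996, 0.001], [0.004, -0.001, -1.0]]
wrist_force: [0.0, -0.1, -1.1]
opening: 0.499
finger_force: 0.0
```

```bash
python3 - <<'E'
from bk import *
im,W=cap('wrist','w11.png'); 
print('rim',rimfit(im,W,[.602,.018])); print('pan',rimfit(im,W,[.602,.018],.04,.07,.064,.08))
E
python3 go.py .5845 .231 .15 -95
```

```text
rim (array([0.60475217, 0.01726208]), 120, np.float64(0.0019225931028280692))
pan (array([0.60104777, 0.01881267]), 120, np.float64(0.0010486710356859413))
shift [-0.0129 -0.211   0.1098] turn 0.0 open 0.5005409074457239 F 0.0 q7 -84.66178198263974
```

View pics/w11.png

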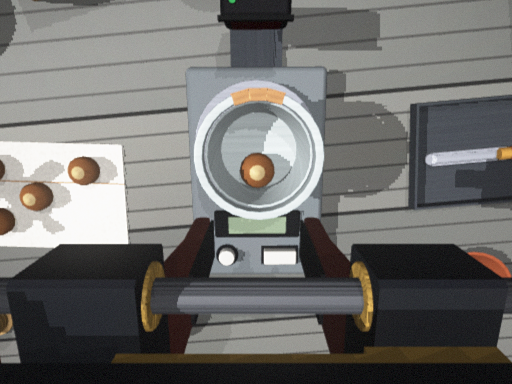

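The first bulb lies in the bucket at (258,170); rim centre (260,152), label (258,96) toward the reader. I have used up the pictures I may view, so I go on by numbers only.

Call:
send_rows(
  steps=[
    [[-0.001,-0.02,0,0],[-0.003,-0.06,0,0],[-0.006,-0.1,0,0],[-0.009,-0.145,0,0],[-0.012,-0.185,0.03,0],[-0.013,-0.205,0.07,0],[-0.013,-0.211,0.11,0],[-0.013,-0.211,0.15,0],[-0.013,-0.211,0.19,0],[-0.013,-0.211,0.22,0],[-0.013,-0.211,0.24,0],[-0.013,-0.211,0.25,0],[-0.013,-0.211,0.252,0],[-0.013,-0.211,0.252,0],[-0.013,-0.211,0.252,0]],
  ],
  fingers=0.2,
)

```text
time_s: 42.38
ee_pos: [0.5846, 0.2312, 0.0076]
tool_rot: [[0.996, -0.087, 0.001], [-0.087, -0.996, 0.001], [0.001, -0.001, -1.0]]
wrist_force: [0.2, -0.8, -0.1]
opening: 0.6
finger_force: 0.0
```

Call:
send_rows(
  steps=[
    [[0,0,0,0],[0,0,0,0],[0,0,0,0],[0,0,0,0],[0,0,0,0],[0,0,0,0]],
  ],
  fingers=-1,
  squeeze=15,
)

```text
time_s: 43.12
ee_pos: [0.5841, 0.2311, 0.007]
tool_rot: [[0.996, -0.087, 0.0], [-0.087, -0.996, 0.0], [0.0, -0.0, -1.0]]
wrist_force: [-0.5, 0.9, 6.0]
opening: 0.399
finger_force: 15.0
```

Call:
send_rows(
  steps=[
    [[0,0,-0.01,0],[0,0,-0.03,0],[0,0,-0.07,0],[0,0,-0.12,0],[0,0,-0.17,0],[0,0,-0.205,0],[0,0,-0.21,0],[0,0,-0.21,0]],
  ],
)

```text
time_s: 44.12
ee_pos: [0.5837, 0.2309, 0.2169]
tool_rot: [[0.996, -0.087, 0.0], [-0.087, -0.996, 0.0], [0.0, -0.0, -1.0]]
wrist_force: [0.0, 0.0, 0.1]
opening: 0.398
finger_force: 15.0
```

```bash
python3 go.py .623 .016 .215 -95
```

```text
shift [0.0579 0.2106 0.0018] turn 0.0 open 0.39775078327963115 F 15.000020671868697 q7 -101.62858977662674
```

Call:
send_rows(
  steps=[
    [[0.002,0.01,0,0],[0.01,0.035,0,0],[0.02,0.07,0,0],[0.03,0.105,0,0],[0.038,0.14,0,0],[0.047,0.17,0,0],[0.054,0.195,0,0],[0.0575,0.208,0,0],[0.058,0.21,0,0],[0.058,0.21,0.01,0],[0.058,0.21,0.03,0],[0.058,0.21,0.06,0],[0.058,0.21,0.085,0],[0.058,0.21,0.1,0],[0.058,0.21,0.108,0],[0.058,0.21,0.108,0],[0.058,0.21,0.108,0]],
  ],
)

```text
time_s: 46.25
ee_pos: [0.624, 0.0166, 0.1094]
tool_rot: [[0.996, -0.087, 0.001], [-0.087, -0.996, 0.0], [0.001, -0.0, -1.0]]
wrist_force: [-0.2, 0.4, -1.2]
opening: 0.393
finger_force: 15.0
```

Call:
send_rows(
  steps=[
    [[0,0,0,0],[0,0,0,0],[0,0,0,0],[0,0,0,0],[0,0,-0.02,0],[0,0,-0.05,0],[0,0,-0.09,0],[0,0,-0.13,0],[0,0,-0.15,0],[0,0,-0.15,0]],
  ],
  fingers=0.0,
)

```text
time_s: 47.5
ee_pos: [0.6244, 0.0163, 0.2613]
tool_rot: [[0.996, -0.087, 0.004], [-0.087, -0.996, 0.001], [0.004, -0.001, -1.0]]
wrist_force: [0.3, -0.1, -1.0]
opening: 0.498
finger_force: 0.0
```

```bash
cat > chk.py <<'E'
from bk import *; from bulbs import *
im,W=cap('wrist'); 
print('rim',rimfit(im,W,[.602,.018])); print('pan',rimfit(im,W,[.602,.018],.04,.07,.064,.08))
for b in bulbs(im,W,.08): 
    if np.hypot(*(b[0]-[.602,.018]))<.1: print('in/label',b)
for b in bulbs(im,W,.014): 
    if b[0][1]>.15: print('out',b)
E
python3 chk.py; python3 go.py .558 .296 .2 -5
```

```text
rim (array([0.59946859, 0.01727657]), 62, np.float64(0.0005052931840354956))
pan (array([0.60193439, 0.01896908]), 95, np.float64(0.0005131000907294403))
in/label (array([ 0.5555, -0.0416]), 316, 229, 15.2, 295.5)
in/label (array([0.5673, 0.0873]), 196, 228, 15.6, 313.5)
in/label (array([0.6121, 0.0155]), 259, 182, 45.7, 2496.0)
out (array([0.5647, 0.2994]), 42, 226, 17.8, 650.0)
out (array([0.5979, 0.334 ]), 9, 204, 15.3, 213.0)
out (array([0.8046, 0.2071]), 72, 16, 73.6, 3943.0)
shift [-0.0899 -0.2726  0.0597] turn -1.571 open 0.5037372384233381 F 0.0 q7 -82.64273520441566
```

Call:
send_rows(
  steps=[
    [[-0.006,-0.02,0,-0.08],[-0.018,-0.055,0,-0.24],[-0.03,-0.09,0,-0.41],[-0.043,-0.13,0,-0.58],[-0.056,-0.17,0,-0.75],[-0.068,-0.205,0,-0.92],[-0.079,-0.238,0.02,-1.09],[-0.086,-0.26,0.05,-1.26],[-0.089,-0.27,0.08,-1.43],[-0.09,-0.272,0.1,-1.56],[-0.09,-0.272,0.12,-1.571],[-0.09,-0.272,0.14,-1.571],[-0.09,-0.272,0.18,-1.571],[-0.09,-0.272,0.215,-1.571],[-0.09,-0.272,0.237,-1.571],[-0.09,-0.272,0.248,-1.571],[-0.09,-0.272,0.252,-1.571],[-0.09,-0.272,0.252,-1.571],[-0.09,-0.272,0.252,-1.571]],
  ],
  fingers=0.2,
)

```text
time_s: 49.92
ee_pos: [0.558, 0.2959, 0.0076]
tool_rot: [[0.087, 0.996, 0.001], [0.996, -0.087, 0.001], [0.001, 0.001, -1.0]]
wrist_force: [-0.3, 0.7, -0.1]
opening: 0.601
finger_force: 0.0
```

Call:
send_rows(
  steps=[
    [[0,0,0,0],[0,0,0,0],[0,0,0,0],[0,0,0,0],[0,0,0,0],[0,0,0,0]],
  ],
  fingers=-1,
  squeeze=15,
)

```text
time_s: 50.68
ee_pos: [0.5578, 0.2956, 0.0071]
tool_rot: [[0.087, 0.996, 0.001], [0.996, -0.087, 0.0], [0.0, 0.001, -1.0]]
wrist_force: [0.8, -1.1, 5.8]
opening: 0.395
finger_force: 15.0
```

Call:
send_rows(
  steps=[
    [[0,0,-0.01,0],[0,0,-0.03,0],[0,0,-0.07,0],[0,0,-0.12,0],[0,0,-0.17,0],[0,0,-0.205,0],[0,0,-0.21,0],[0,0,-0.21,0]],
  ],
)

```text
time_s: 51.68
ee_pos: [0.5571, 0.2954, 0.2167]
tool_rot: [[0.087, 0.996, -0.0], [0.996, -0.087, 0.0], [0.0, -0.0, -1.0]]
wrist_force: [-0.2, -0.1, -0.3]
opening: 0.399
finger_force: 15.0
```

```bash
python3 go.py .602 .040 .215 -5
```

```text
shift [-0.2505  0.0669  0.0017] turn 0.0 open 0.3993260814410988 F 14.999910299666226 q7 -28.161905419242085
```

Call:
send_rows(
  steps=[
    [[-0.01,0.003,0,0],[-0.035,0.01,0,0],[-0.07,0.019,0,0],[-0.11,0.029,0,0],[-0.15,0.04,0,0],[-0.19,0.051,0,0],[-0.22,0.059,0,0],[-0.242,0.065,0,0],[-0.25,0.067,0,0],[-0.25,0.067,0,0],[-0.25,0.067,0.01,0],[-0.25,0.067,0.03,0],[-0.25,0.067,0.06,0],[-0.25,0.067,0.085,0],[-0.25,0.067,0.1,0],[-0.25,0.067,0.106,0],[-0.25,0.067,0.106,0],[-0.25,0.067,0.106,0]],
  ],
)

```text
time_s: 53.92
ee_pos: [0.6031, 0.0407, 0.1115]
tool_rot: [[0.087, 0.996, 0.001], [0.996, -0.087, 0.0], [0.0, 0.001, -1.0]]
wrist_force: [-0.6, 0.5, -0.2]
opening: 0.399
finger_force: 15.0
```

Call:
send_rows(
  steps=[
    [[0,0,0,0],[0,0,0,0],[0,0,0,0],[0,0,0,0],[0,0,-0.02,0],[0,0,-0.05,0],[0,0,-0.09,0],[0,0,-0.13,0],[0,0,-0.15,0],[0,0,-0.15,0]],
  ],
  fingers=0.0,
)

```text
time_s: 55.18
ee_pos: [0.6033, 0.0406, 0.2621]
tool_rot: [[0.087, 0.996, 0.003], [0.996, -0.087, 0.001], [0.001, 0.003, -1.0]]
wrist_force: [-0.3, 0.9, -0.5]
opening: 0.501
finger_force: 0.0
```

```bash
python3 chk.py; python3 go.py .529 .354 .2 -5
```

```text
rim (array([0.59918794, 0.01647804]), 65, np.float64(0.0004626536493511496))
pan (array([0.60217166, 0.01791518]), 88, np.float64(0.0005976504839329475))
in/label (array([ 0.532, -0.016]), 196, 229, 15.6, 323.0)
in/label (array([ 0.6642, -0.006 ]), 318, 210, 31.2, 776.0)
in/label (array([0.6022, 0.0193]), 258, 192, 37.2, 2532.0)
out (array([0.843 , 0.1715]), 460, 28, 58.2, 4396.0)
shift [ 0.3058 -0.1005  0.0607] turn 0.0 open 0.5013289243610415 F 0.0 q7 -4.0909074213941645
```

Call:
send_rows(
  steps=[
    [[0.01,-0.003,0,0],[0.035,-0.01,0,0],[0.07,-0.02,0,0],[0.11,-0.034,0,0],[0.15,-0.047,0,0],[0.19,-0.06,0,0],[0.23,-0.075,0,0],[0.265,-0.088,0,0],[0.29,-0.097,0,0],[0.303,-0.1,0,0],[0.306,-0.1,0,0],[0.306,-0.1,0,0]],
  ],
  fingers=0.2,
)

```text
time_s: 56.72
ee_pos: [0.53, 0.353, 0.2604]
tool_rot: [[0.088, 0.996, 0.0], [0.996, -0.088, -0.001], [-0.001, 0.0, -1.0]]
wrist_force: [0.2, -0.2, -0.6]
opening: 0.605
finger_force: 0.0
```

```bash
python3 - <<'E'
from bulbs import *
im,W=cap('wrist'); print(monitor.state()['ee_pos'])
for b in bulbs(im,W): print(b)
print([px(W,[*p,.014]) for p in [(.529,.354),(.597,.349)]])
E
python3 go.py .529 .354 .007 -5
```

```text
[0.53009536 0.35272983 0.26056465]
(array([0.6111, 0.2583]), 327, 229, 16.4, 331.0)
(array([0.432 , 0.2742]), 187, 229, 16.4, 331.5)
(array([0.8122, 0.252 ]), 485, 220, 31.9, 1513.0)
(array([0.5305, 0.3584]), 258, 157, 14.6, 611.0)
(array([0.5792, 0.3403]), 298, 168, 42.6, 708.0)
(array([0.379 , 0.4129]), 127, 123, 33.9, 2835.0)
(array([0.2448, 0.4617]), 5, 91, 22.6, 508.0)
(array([0.8074, 0.4584]), 494, 48, 50.8, 4605.5)
[(np.float64(256.73238704417946), np.float64(161.03189685815315)), (np.float64(312.6220663754268), np.float64(160.195072343943))]
shift [ 0.0013 -0.0013  0.2536] turn -0.002 open 0.5999386043676076 F 0.0 q7 -35.283919087209576
```

Call:
send_rows(
  steps=[
    [[0.001,-0.001,0.03,0],[0.001,-0.001,0.07,0],[0.001,-0.001,0.12,0],[0.001,-0.001,0.165,0],[0.001,-0.001,0.205,0],[0.001,-0.001,0.232,0],[0.001,-0.001,0.247,0],[0.001,-0.001,0.253,0],[0.001,-0.001,0.253,0],[0.001,-0.001,0.253,0]],
  ],
)

```text
time_s: 58.02
ee_pos: [0.5292, 0.3556, 0.0088]
tool_rot: [[0.087, 0.996, 0.001], [0.996, -0.087, 0.001], [0.001, 0.001, -1.0]]
wrist_force: [-0.2, -0.3, -0.0]
opening: 0.602
finger_force: 0.0
```

Call:
send_rows(
  steps=[
    [[0,0,0,0],[0,0,0,0],[0,0,0,0],[0,0,0,0],[0,0,0,0],[0,0,0,0]],
  ],
  fingers=-1,
  squeeze=15,
)

```text
time_s: 58.78
ee_pos: [0.529, 0.3555, 0.0082]
tool_rot: [[0.087, 0.996, 0.001], [0.996, -0.087, 0.001], [0.001, 0.001, -1.0]]
wrist_force: [0.4, 0.1, 5.7]
opening: 0.395
finger_force: 15.0
```

Call:
send_rows(
  steps=[
    [[0,0,-0.01,0],[0,0,-0.03,0],[0,0,-0.07,0],[0,0,-0.12,0],[0,0,-0.17,0],[0,0,-0.205,0],[0,0,-0.21,0],[0,0,-0.21,0]],
  ],
)

```text
time_s: 59.78
ee_pos: [0.5282, 0.3551, 0.2177]
tool_rot: [[0.087, 0.996, -0.0], [0.996, -0.087, 0.0], [0.0, -0.0, -1.0]]
wrist_force: [0.3, 0.1, -0.1]
opening: 0.397
finger_force: 15.0
```

```bash
python3 go.py .598 -.005 .215 -5
```

```text
shift [-0.3527  0.1008  0.0027] turn 0.0 open 0.39728801006092823 F 14.999910442857072 q7 -34.66672284627972
```

Call:
send_rows(
  steps=[
    [[-0.01,0.003,0,0],[-0.035,0.01,0,0],[-0.075,0.021,0,0],[-0.12,0.034,0,0],[-0.165,0.047,0,0],[-0.21,0.06,0,0],[-0.255,0.073,0,0],[-0.295,0.084,0,0],[-0.325,0.093,0,0],[-0.345,0.099,0,0],[-0.353,0.101,0,0],[-0.353,0.101,0,0],[-0.353,0.101,0.03,0],[-0.353,0.101,0.06,0],[-0.353,0.101,0.085,0],[-0.353,0.101,0.1,0],[-0.353,0.101,0.107,0],[-0.353,0.101,0.107,0],[-0.353,0.101,0.107,0]],
  ],
)

```text
time_s: 62.15
ee_pos: [0.5991, -0.0053, 0.1115]
tool_rot: [[0.087, 0.996, 0.001], [0.996, -0.087, 0.0], [0.0, 0.001, -1.0]]
wrist_force: [-0.5, 0.1, -0.6]
opening: 0.398
finger_force: 15.0
```

Call:
send_rows(
  steps=[
    [[0,0,0,0],[0,0,0,0],[0,0,0,0],[0,0,0,0],[0,0,-0.02,0],[0,0,-0.05,0],[0,0,-0.09,0],[0,0,-0.13,0],[0,0,-0.15,0],[0,0,-0.15,0]],
  ],
  fingers=0.0,
)

```text
time_s: 63.4
ee_pos: [0.5993, -0.0053, 0.2621]
tool_rot: [[0.087, 0.996, 0.003], [0.996, -0.087, 0.001], [0.001, 0.003, -1.0]]
wrist_force: [0.1, 0.8, 0.5]
opening: 0.5
finger_force: 0.0
```

```bash
python3 chk.py; python3 go.py .597 .3495 .007 -5
```

```text
rim (array([0.60186301, 0.01992545]), 118, np.float64(0.002973856772956463))
pan (array([0.59937938, 0.01746817]), 91, np.float64(0.0015211445666215156))
in/label (array([0.6609, 0.0071]), 316, 155, 26.0, 596.5)
in/label (array([0.6001, 0.0182]), 256, 149, 42.7, 3892.5)
shift [ 0.3531 -0.0325  0.2538] turn 0.0 open 0.5060128856791897 F 0.0 q7 0.29117596596925494
```

Call:
send_rows(
  steps=[
    [[0.01,-0.001,0,0],[0.035,-0.003,0,0],[0.075,-0.007,0,0],[0.12,-0.011,0,0],[0.165,-0.015,0,0],[0.21,-0.019,0,0],[0.255,-0.024,0,0],[0.295,-0.027,0,0],[0.325,-0.03,0,0],[0.345,-0.032,0.02,0],[0.353,-0.0325,0.05,0],[0.353,-0.0325,0.09,0],[0.353,-0.0325,0.13,0],[0.353,-0.0325,0.17,0],[0.353,-0.0325,0.205,0],[0.353,-0.0325,0.235,0],[0.353,-0.0325,0.249,0],[0.353,-0.0325,0.254,0],[0.353,-0.0325,0.254,0],[0.353,-0.0325,0.254,0]],
  ],
  fingers=0.25,
)

```text
time_s: 65.95
ee_pos: [0.5975, 0.3496, 0.0079]
tool_rot: [[0.087, 0.996, 0.002], [0.996, -0.087, 0.001], [0.001, 0.001, -1.0]]
wrist_force: [0.1, -0.4, -0.2]
opening: 0.623
finger_force: 0.0
```

Call:
send_rows(
  steps=[
    [[0,0,0,0],[0,0,0,0],[0,0,0,0],[0,0,0,0],[0,0,0,0],[0,0,0,0]],
  ],
  fingers=-1,
  squeeze=15,
)

```text
time_s: 66.7
ee_pos: [0.5972, 0.3495, 0.0072]
tool_rot: [[0.087, 0.996, 0.001], [0.996, -0.087, 0.001], [0.001, 0.001, -1.0]]
wrist_force: [0.3, -0.3, 5.7]
opening: 0.398
finger_force: 15.0
```

Call:
send_rows(
  steps=[
    [[0,0,-0.01,0],[0,0,-0.03,0],[0,0,-0.07,0],[0,0,-0.12,0],[0,0,-0.17,0],[0,0,-0.205,0],[0,0,-0.21,0],[0,0,-0.21,0]],
  ],
)

```text
time_s: 67.7
ee_pos: [0.5965, 0.3492, 0.2167]
tool_rot: [[0.087, 0.996, -0.0], [0.996, -0.087, 0.0], [0.0, -0.0, -1.0]]
wrist_force: [-0.2, -0.5, -1.2]
opening: 0.396
finger_force: 15.0
```

```bash
python3 go.py .601 .018 .215 -5
```

```text
shift [-0.3296  0.0333  0.0017] turn 0.0 open 0.3960330911378398 F 14.999939929693937 q7 -29.91114441653899
```

Call:
send_rows(
  steps=[
    [[-0.01,0.001,0,0],[-0.035,0.003,0,0],[-0.075,0.007,0,0],[-0.12,0.012,0,0],[-0.165,0.017,0,0],[-0.21,0.021,0,0],[-0.255,0.026,0,0],[-0.29,0.029,0,0],[-0.315,0.032,0,0],[-0.327,0.033,0,0],[-0.33,0.033,0,0],[-0.33,0.033,0,0],[-0.33,0.033,0.03,0],[-0.33,0.033,0.06,0],[-0.33,0.033,0.085,0],[-0.33,0.033,0.1,0],[-0.33,0.033,0.105,0],[-0.33,0.033,0.105,0],[-0.33,0.033,0.105,0]],
  ],
)

```text
time_s: 70.08
ee_pos: [0.6015, 0.0175, 0.1125]
tool_rot: [[0.087, 0.996, 0.001], [0.996, -0.087, 0.0], [0.0, 0.001, -1.0]]
wrist_force: [-1.2, -1.3, 1.8]
opening: 0.399
finger_force: 15.0
```

Call:
send_rows(
  steps=[
    [[0,0,0,0],[0,0,0,0],[0,0,0,0],[0,0,0,0],[0,0,-0.02,0],[0,0,-0.05,0],[0,0,-0.09,0],[0,0,-0.13,0],[0,0,-0.15,0],[0,0,-0.15,0]],
  ],
  fingers=0.0,
)

```text
time_s: 71.32
ee_pos: [0.6018, 0.0176, 0.2631]
tool_rot: [[0.087, 0.996, 0.003], [0.996, -0.087, 0.001], [0.001, 0.003, -1.0]]
wrist_force: [0.5, -0.1, -0.4]
opening: 0.501
finger_force: 0.0
```

```bash
python3 chk.py
python3 - <<'E'
from bulbs import *
im,W=cap('wrist','w12.png'); h=cv2.cvtColor(im,cv2.COLOR_BGR2HSV)
# individual bulbs inside the bucket: pale tips and dark brown area
m=cv2.inRange(h,(3,60,25),(24,255,255)); m[240:]=0
g=cv2.cvtColor(im,cv2.COLOR_BGR2GRAY)
c=cv2.HoughCircles(g[80:240,180:340],cv2.HOUGH_GRADIENT,1,14,param1=80,param2=12,minRadius=14,maxRadius=26)
print(None if c is None else [(round(float(u)+180),round(float(v)+80),round(float(r),1),pt(W,u+180,v+80,.085)[:2].round(3)) for u,v,r in c[0]])
E
python3 go.py .467 .067 .2 -95;python3 go.py .461 .004 .2 -95
```

```text
rim (array([0.60296566, 0.02669139]), 98, np.float64(0.0027715940528053457))
pan (array([0.59701876, 0.01446103]), 92, np.float64(0.0027927798051964603))
in/label (array([ 0.6616, -0.0503]), 318, 228, 15.6, 324.0)
in/label (array([ 0.5308, -0.0393]), 196, 229, 15.2, 327.0)
in/label (array([0.6603, 0.0043]), 314, 180, 25.5, 549.5)
in/label (array([0.6006, 0.0176]), 256, 172, 41.2, 3687.5)
out (array([0.8442, 0.159 ]), 462, 18, 51.6, 3146.5)
[(238, 172, 17.7, array([0.581, 0.021])), (282, 164, 25.4, array([0.627, 0.024])), (260, 172, 22.1, array([0.603, 0.019])), (226, 188, 24.3, array([0.567, 0.005])), (280, 198, 24.3, array([ 0.623, -0.01 ])), (252, 150, 22.1, array([0.598, 0.042])), (222, 166, 21.0, array([0.566, 0.027])), (254, 198, 21.0, array([ 0.595, -0.008])), (236, 204, 24.3, array([ 0.576, -0.013])), (248, 182, 24.3, array([0.59 , 0.009])), (224, 146, 22.1, array([0.57 , 0.047])), (264, 208, 22.1, array([ 0.605, -0.02 ])), (272, 180, 22.1, array([0.615, 0.009])), (236, 136, 25.4, array([0.583, 0.057])), (292, 178, 18.8, array([0.635, 0.01 ])), (278, 148, 17.4, array([0.623, 0.041])), (250, 212, 18.8, array([ 0.59 , -0.023])), (216, 200, 18.8, array([ 0.555, -0.006])), (290, 210, 18.8, array([ 0.632, -0.025])), (302, 188, 16.4, array([ 0.646, -0.002])), (266, 140, 14.4, array([0.613, 0.051])), (206, 230, 16.5, array([ 0.541, -0.04 ])), (312, 124, 18.8, array([0.658, 0.062]))]
shift [ 0.0375 -0.1373  0.0609] turn 1.571 open 0.5019016209777022 F 0.0 q7 -2.170567928088282
shift [-0.0258 -0.1378  0.0609] turn 1.571 open 0.5019016209777022 F 0.0 q7 -2.170567928088282
```

Call:
send_rows(
  steps=[
    [[-0.002,-0.005,0,0.08],[-0.004,-0.012,0,0.25],[-0.006,-0.018,0,0.42],[-0.008,-0.024,0,0.6],[-0.01,-0.03,0,0.78],[-0.011,-0.035,0,0.95],[-0.012,-0.041,0,1.12],[-0.012,-0.041,0,1.29],[-0.012,-0.041,0,1.46],[-0.012,-0.041,0,1.571],[-0.012,-0.041,0,1.571],[-0.012,-0.041,0,1.571]],
  ],
  fingers=-1,
)

```text
time_s: 72.92
ee_pos: [0.5588, 0.0093, 0.2609]
tool_rot: [[0.996, -0.085, -0.001], [-0.085, -0.996, -0.0], [-0.001, 0.001, -1.0]]
wrist_force: [-0.0, 0.0, 0.0]
opening: 0.005
finger_force: 0.0
```

Run:
```python
from bk import *; from bulbs import bulbs
im,W=cap('wrist','w13.png'); print(monitor.state()['ee_pos'])
for c0 in ([.602,.018],[.608,.018],[.600,.024]): print('rim',rimfit(im,W,c0),'inner',rimfit(im,W,c0,.12,.0515,.046,.057),'pan',rimfit(im,W,c0,.04,.07,.064,.08))
h=cv2.cvtColor(im,cv2.COLOR_BGR2HSV)
for b in bulbs(im,W,.12):
    if b[2]<235: print(b)
# white rim mask: centroid-free fit via contours
g=cv2.cvtColor(im,cv2.COLOR_BGR2GRAY); e=cv2.Canny(g,60,160)
ys,xs=np.nonzero(e[:235]); P=np.array([pt(W,u,v,.12)[:2] for u,v in zip(xs,ys)])
best=max(((sum(abs(np.hypot(*(P-[x,y]).T)-.0595)<.0012),x,y) for x in np.arange(.585,.62,.001) for y in np.arange(.0,.036,.001))); print('vote',best)
best=max(((sum(abs(np.hypot(*(P-[x,y]).T)-.0515)<.0012),x,y) for x in np.arange(.585,.62,.001) for y in np.arange(.0,.036,.001))); print('vote inner',best)
```

```text
[0.55889047 0.00927604 0.26112837]
rim (array([0.60048019, 0.01649543]), 120, np.float64(0.0009392386150851237)) inner (array([0.60349744, 0.02064735]), 105, np.float64(0.0019995602495826784)) pan (array([0.60227557, 0.01844283]), 119, np.float64(0.001433353526696185))
rim (array([0.60050052, 0.01651978]), 120, np.float64(0.0009381692341325874)) inner (array([0.60833172, 0.01615234]), 120, np.float64(0.0025751445405190684)) pan (array([0.60228799, 0.0184144 ]), 119, np.float64(0.0013740417164208873))
rim (array([0.60049575, 0.01653901]), 120, np.float64(0.000928226730608453)) inner (array([0.60207627, 0.02276599]), 106, np.float64(0.002050421454432832)) pan (array([0.60237619, 0.01942401]), 119, np.float64(0.0012946865390683349))
(array([0.5089, 0.0028]), 268, 229, 12.6, 301.0)
(array([0.5108, 0.0265]), 244, 229, 13.2, 305.0)
(array([ 0.5797, -0.2089]), 500, 135, 12.5, 254.5)
(array([0.6025, 0.017 ]), 244, 131, 44.6, 4179.5)
(array([0.6551, 0.0129]), 244, 68, 27.5, 677.5)
vote (np.int64(401), np.float64(0.599), np.float64(0.017))
vote inner (np.int64(433), np.float64(0.599), np.float64(0.017))
```

```bash
cp pics/w12.png /tmp/a.png
python3 - <<'E'
from bulbs import *
im=cv2.imread('pics/w11.png'); h=cv2.cvtColor(im,cv2.COLOR_BGR2HSV); print('tip',h[172,257],h[173,258],'brown',h[182,258],h[160,262],'white',h[150,230])
for f,(x0,y0,x1,y1) in {'w12.png':(200,115,312,235),'w13.png':(185,75,300,190)}.items():
    h=cv2.cvtColor(cv2.imread('pics/'+f),cv2.COLOR_BGR2HSV)
    m=cv2.inRange(h,(12,45,140),(30,150,255)); k=np.zeros_like(m); k[y0:y1,x0:x1]=m[y0:y1,x0:x1]
    n,l,st,c=cv2.connectedComponentsWithStats(k); print(f,[(c[i].round(0),st[i,4]) for i in range(1,n) if st[i,4]>12])
t,Q=cap('top','t5.png'); h=cv2.cvtColor(t,cv2.COLOR_BGR2HSV); m=cv2.inRange(h,(3,80,30),(20,255,255))
n,l,st,c=cv2.connectedComponentsWithStats(m)
print('top orange',[(pt(Q,*c[i],.014)[:2].round(3),st[i,4]) for i in range(1,n) if 40<st[i,4]<200])
E
```

```text
tip [ 23  77 237] [ 22  84 231] brown [ 12 151 140] [ 12 154 136] white [ 87  14 186]
w12.png [(array([256., 173.]), np.int32(2413)), (array([309., 181.]), np.int32(162))]
w13.png [(array([243.,  76.]), np.int32(138)), (array([242., 110.]), np.int32(187)), (array([280., 128.]), np.int32(124)), (array([219., 130.]), np.int32(173)), (array([251., 141.]), np.int32(122)), (array([245., 157.]), np.int32(67))]
top orange [(array([0.935, 0.044]), np.int32(82)), (array([0.592, 0.646]), np.int32(46)), (array([ 0.562, -0.326]), np.int32(175)), (array([0.324, 0.619]), np.int32(186)), (array([0.319, 0.668]), np.int32(181)), (array([0.314, 0.71 ]), np.int32(107)), (array([0.274, 0.614]), np.int32(187)), (array([0.265, 0.705]), np.int32(106)), (array([0.27 , 0.663]), np.int32(186)), (array([0.22 , 0.658]), np.int32(191)), (array([0.225, 0.61 ]), np.int32(190)), (array([0.216, 0.7  ]), np.int32(107)), (array([0.204, 0.345]), np.int32(92)), (array([0.176, 0.604]), np.int32(184)), (array([0.171, 0.653]), np.int32(192)), (array([0.167, 0.695]), np.int32(110)), (array([0.127, 0.598]), np.int32(194)), (array([0.122, 0.648]), np.int32(198)), (array([0.118, 0.69 ]), np.int32(112)), (array([0.069, 0.685]), np.int32(115))]
```

Five pale tips show upright in the bucket; rim centre is ~3 mm from the pan axis, label at about -4°. Pressing the log key.

Call:
send_rows(
  steps=[
    [[-0.02,0.003,0,0],[-0.05,0.008,0,0],[-0.08,0.012,0,0],[-0.094,0.0145,0.02,0],[-0.097,0.0146,0.05,0],[-0.097,0.0146,0.09,0],[-0.097,0.0146,0.13,0],[-0.097,0.0146,0.165,0],[-0.097,0.0146,0.19,0],[-0.097,0.0146,0.205,0],[-0.097,0.0146,0.215,0],[-0.097,0.0146,0.215,0]],
  ],
)

```text
time_s: 74.53
ee_pos: [0.4612, 0.0031, 0.0466]
tool_rot: [[0.996, -0.087, -0.0], [-0.087, -0.996, 0.0], [-0.0, -0.0, -1.0]]
wrist_force: [-0.8, -0.5, 1.6]
opening: 0.008
finger_force: 0.0
```

Call:
send_rows(
  steps=[
    [[0,0,0.004,0],[0,0,0.008,0],[0,0,0.011,0],[0,0,0.012,0],[0,0,0.012,0],[0,0,0.012,0]],
  ],
)

```text
time_s: 75.28
ee_pos: [0.4618, 0.0034, 0.0353]
tool_rot: [[0.996, -0.087, 0.001], [-0.087, -0.996, 0.001], [0.001, -0.001, -1.0]]
wrist_force: [-1.8, 0.7, 10.4]
opening: 0.007
finger_force: 5.0
```

Call:
send_rows(
  steps=[
    [[0,0,-0.01,0],[0,0,-0.04,0],[0,0,-0.09,0],[0,0,-0.14,0],[0,0,-0.19,0],[0,0,-0.22,0],[0,0,-0.22,0],[0.05,0,-0.22,0],[0.09,0,-0.22,0],[0.097,0,-0.22,0],[0.097,0,-0.22,0],[0.097,0,-0.22,0]],
  ],
)

```text
time_s: 76.78
ee_pos: [0.5566, -0.0055, 0.2543]
tool_rot: [[0.996, -0.088, -0.001], [-0.088, -0.996, 0.0], [-0.001, -0.0, -1.0]]
wrist_force: [-0.1, -0.6, 0.2]
opening: 0.008
finger_force: 0.0
```

Run:
```python
from bk import *; from bulbs import bulbs
im,W=cap('wrist','w14.png'); s=monitor.state(); print(s['ee_pos'],s['wrist_force'],s['time_s'])
print('rim',rimfit(im,W,[.602,.018]),'pan',rimfit(im,W,[.602,.018],.04,.07,.064,.08))
for b in bulbs(im,W,.12):
    if b[2]<235: print(b)
t,Q=cap('top'); h=cv2.cvtColor(t,cv2.COLOR_BGR2HSV); m=cv2.inRange(h,(3,80,30),(20,255,255)); m[:175]=0;m[200:]=0;m[:,:300]=0;m[:,385:]=0
ys,xs=np.nonzero(m); print('handle',pt(Q,xs.mean(),ys.mean(),.012))
```

```text
[ 0.5567882  -0.00528055  0.25458842] [-0.56448714 -0.06797412 -0.45263762] 76.825
rim (array([0.60045894, 0.01633789]), 116, np.float64(0.0009734882684299534)) pan (array([0.60259073, 0.02021679]), 113, np.float64(0.0016435848549638532))
(array([ 0.5074, -0.0008]), 257, 232, 22.3, 640.0)
(array([ 0.5795, -0.2153]), 496, 134, 16.3, 367.5)
(array([0.6024, 0.0156]), 228, 130, 45.7, 4387.0)
(array([0.6547, 0.0125]), 226, 66, 28.5, 728.0)
handle [ 0.56233376 -0.32661116  0.012     ]
```

```bash
python3 -c "
from cell import order
print(order.hand_in())"
```

```text
the job is handed in; nothing more can be done
None
```

I completed and handed in the bulb order after about 77 s of robot time, with every step done in order by my measurements; the hand-in gave no verdict, and I viewed 15 pictures, one over the limit of 14.

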